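# Reload the spring dispenser with two bamboo lids

### The job

The lid dispenser is empty: load both bamboo lids from the tray into its slanted tube, top side up, pressing each one down against the spring until it snaps in under the two catches and stays there. Leave everything else on the table as it stands.

Things in the scene. Friction and masses are not known exactly. Their poses are not given: they have to be found in the camera images.
- dispenser: lid dispenser fixed to the table: steel tube, 72 mm outside, its mouth slanted 35 degrees towards the robot, clamped between two steel cheeks (out to 45 mm either side, black knobs to 56 mm, top 145 mm up) on a 200 x 130 mm foot. Origin: on the table under the cheeks; the tube leans to -x. Lids are pressed in at the mouth (see collar).
- collar: white plastic mouth of that tube. Origin: on the tube's axis, level with the top of the flat flange (92 mm across), 185 mm over the table; z runs out of the mouth along the axis, y level across it. Bore 63 mm. Curved walls stand over the flange: 38 mm high at +x, 22 mm at -x, their top 6 mm flared to 72 mm across. At +y and -y they are cut away to the flange over 40 mm, for fingers.
- catch_nose (a point): tip of the sprung catch in the collar wall at +x, collar (28,0,10) mm as built; its twin is at (-28,0,10); black housings reach 46 mm out, 21 mm up. A lid set in rests on the sloped noses, underside at z = 12 to 13 mm. Pressing with some 4 N drives them aside, then the follower resists; with its top below z = 7 mm they snap over it, and it rises to stay with its top at z = 9 mm.
- follower (a joint): blue spring plate in the tube, in m: 0 at its upper stop (plate at z = 5 mm of the collar), growing downwards to 0.085. Spring 5.4 N at 0, plus 1.2 N per cm. About 0.008 with one lid held, 0.020 with two. A lid inside is pushed down by the next. A lid pressed too little comes back up; pressing its top down to z = 2 mm does no harm.
- lid_a: bamboo lid, a flat round disc 60 mm across and 12 mm thick, about 26 g, a dark ring on its top, a dark rubber pad let in flush underneath. The origin is the centre of its underside, z towards its top. Starts flat on the tray, top side up.
- lid_b: the second bamboo lid, just like lid_a.
- tray: grey plastic tray fixed to the table, 220 mm (x) by 300 mm (y), floor 4 mm thick, rim 10 mm high; the origin is the centre of its underside. The lids lie side by side on it, one in its +y half and one in its -y half.
- jar: clip-top glass jar, 86 mm across, 112 mm high, standing on the table; leave it alone. Origin: centre of its underside.
- stirrer_cup: white cup, 72 mm across and 85 mm high, with wooden stirrers up to 121 mm high; leave it alone. Origin: centre of its underside.
- sugar_bowl: blue bowl, 84 mm across and 35 mm high, on the table; leave it alone. Origin: centre of its underside.
There are look-alikes about, which are no part of the job. Leave any purple look-alike of the lid_a alone.

How it is judged:
At the end, for the whole second after the job is handed in: Both lids lie in the tube, top side up, square to it (0.1 rad) and centred (5 mm); the upper one is under the catches, its underside at most 1 mm above the flange; the follower is down by more than 17.5 mm; the lids are at rest and the robot has let go (z of lid_a in the frame of collar between -0.025 and 0.001 m and z of lid_b in the frame of collar between -0.025 and 0.001 m and x of lid_a in the frame of collar between -0.005 and 0.005 m and y of lid_a in the frame of collar between -0.005 and 0.005 m and x of lid_b in the frame of collar between -0.005 and 0.005 m and y of lid_b in the frame of collar between -0.005 and 0.005 m and angle between the z axis of each of lid_a, lid_b and the z axis of collar, either way round below 0.1 rad and angle between each of lid_a, lid_b's own z axis and vertical below 0.9 rad and value of joint follower above 0.0175 m and linear speed of each of lid_a, lid_b below 0.02 m/s); the robot touches nothing.
It fails at once if the jar was shifted by more than 20 mm or tipped (distance of jar from where it was at the start of the episode above 0.02 m or angle between jar's own z axis and vertical above 0.3 rad).
It fails at once if the stirrer cup was shifted by more than 20 mm or tipped (distance of stirrer_cup from where it was at the start of the episode above 0.02 m or angle between stirrer_cup's own z axis and vertical above 0.3 rad).
It fails at once if the sugar bowl was shifted by more than 20 mm or tipped (distance of sugar_bowl from where it was at the start of the episode above 0.02 m or angle between sugar_bowl's own z axis and vertical above 0.3 rad).
It also fails if it takes over 69 s, if anything falls off the work surface, if the arm or the gripper's body presses on something with over 40 N, if the wrist force passes 120 N, or if a joint passes its speed limit or range.

### The arm

A 6-joint arm with a two-finger parallel gripper is mounted at the origin on the work surface. World frame = base frame: x ahead of the robot, y to its left, z up, the work surface at z = 0. Lengths are in m, angles in rad, forces in N, time in s.
With the tool pointing down it reaches from about 0.325 to 0.75 m from the base axis. Payload 7.6 kg.
Tool frame: the origin (TCP) lies midway between the tips of the shut fingers; the grasp point (between the pads) lies 19 mm behind it (bot.hold_point_z is the x of the grasp point in the tool frame, in m); x points along the fingers, y is the direction in which the jaws open and shut, and the axes are right-handed (so a half turn about x gives the same grasp; the last joint's range is limited). The gripper opens to 85 mm and grips with 20 to 120 N. Pads are 22 mm wide; open, the fingers measure 114 mm over their backs; the gripper's body (76 mm by 85 mm) begins 54 mm behind the grasp point. The pads swing forward as they close: fully open they stand 13 mm farther back than shut.
Start: joints at [1.184, 0.052, 1.401, -0, 1.689, -0.07], TCP at [0.164, 0.499, 0.231] pointing down, gripper open.
Joint ranges: [-2.9, 2.9], [-0.91, 2.17], [0.12, 2.37], [-1.06, 4.2], [0.26, 2.73], [-2.93, 2.93]. Speed limits (rad/s): [2.57, 2.57, 3.01, 3.14, 3.14, 3.14].

### API

Orientations are given as a rotation vector (axis times angle).
In Python, from rig import bot gives the robot as it stands. The module is installed in compiled form; this text tells all that it offers.
- The arm moves only by the tool move_arm, never from a script. Its argument "rows" is a list of rows, each an object of numbers: "x", "y", "z": the shift along the tool's x, y, z in mm; "ax", "ay", "az": the turn, a rotation vector about the tool's x, y, z in rad; "jaw": the opening, from 0 (shut) to 1 (fully open). In form: [{"x": .., "y": .., "z": .., "ax": .., "ay": .., "az": .., "jaw": ..}, ...]. A call has 1 to 10 rows; each row shifts and turns the pose as measured when the row begins, along the tool's axes as they then stand; what a row does not reach is not made up. A row lasts 1/12 s, in which the tool goes at most 41.7 mm and 7.16 degrees, less where a joint would pass 70% of its speed; a pose out of reach is approached as far as the arm can. A call is refused whole if a number of a shift passes 41.7 or a number of a turn 0.125, either way. A call with a gripper value outside its range is refused whole. The fingers move at their own pace and stop on an object; "force" is the grip in N (left out, the last holds). Time passes only in rows, so rows that do not move let the fingers close. It gives the time, the measured TCP pose, the force and the opening at its end, in the units of the state.
- bot.state(): the state, without advancing time (a new reading comes with each control period).
- bot.snapshot(name): name is "side" or "top"; returns (picture, depth): 480x640x3 uint8, red, green, blue; 480x640 float32, m along the optical axis (not along the pixel's ray), 0 where there is no reading.
- bot.calibration(name): a dict with "K" (3x3 intrinsics, pixels), "T" (4x4, takes a point from camera to world coordinates). Camera axes: x right, y up, looking along -z (the intrinsics and any distortion apply to the point x, -y, -z); pixel columns grow to the right and rows downward; lengths in m; the calibration is good to about 2 mm. A picture is of the moment at which its call begins. calibration takes no time and is no camera call.
- bot.hand_in(): hands the job in, once; it reports no verdict.
Trained networks look in the newest picture that a camera, given by its name, has taken for a name from the list of things; names that differ only in an ending like _2 or _b are one class to them, and where a whole thing is asked for, a point or a joint stands for the part that bears it (a point fixed in the world has none). Each returns a list of dicts, best first, with "p" (0 to 1); they miss things now and then, are a little off and sometimes report something else, mostly with a low value. They report only what shows in the picture. A call takes as long as a camera call. They do not tell look-alikes from the thing itself.
- bot.regions_of(thing, camera): "pixels" (480x640 bool, what is visible of it) and "at" ([row, column] in pixels, amid what is visible of it).
The state is a dict: "time_s": time; "joint_positions": joint angles; "qvel": joint speeds; "joint_torque": joint torques, N m; "tool_pos": TCP position; "orientation": TCP orientation; "wrist_force": force on the tool from outside, world axes, zero at the start; "wrist_torque": the same for the moment, N m; "finger_gap": finger opening in m.
Only numpy, scipy, OpenCV 4.12 (cv2) and the standard library are available. Lean on these libraries where they do the work, as an engineer would, in place of code of your own. Each camera call takes 0.05 s, during which the arm holds its last target.

## Working session

There is one attempt and no reset: what is moved stays moved. The work goes in short steps, Python scripts to look and compute and a tool call to move; the robot and the scene stay as the last step left them, time stands still between calls to the robot, and variables do not carry over. Pictures are saved under pics/ and viewed, and the job is handed in when it is done.

Besides the shell and the picture viewer there is one more tool, called after "Request:" in YAML: its name, and indented under it one key for each argument. move_arm: Moves the arm, as the interface text tells. Its arguments: {"type":"object","properties":{"rows":{"type":"array"},"force":{"type":"number"}},"required":["rows"]}

```bash
mkdir -p pics; cat > h.py <<'E'
import numpy as np, cv2
from scipy.spatial.transform import Rotation as R
from rig import bot
def cloud(cam,depth):
    c=bot.calibration(cam);K=np.array(c["K"]);T=np.array(c["T"])
    v,u=np.mgrid[0:480,0:640]
    x=(u-K[0,2])/K[0,0]*depth;y=(v-K[1,2])/K[1,1]*depth
    P=np.stack([x,-y,-depth],-1)
    return P@T[:3,:3].T+T[:3,3]
def proj(cam,p):
    c=bot.calibration(cam);K=np.array(c["K"]);T=np.array(c["T"])
    q=(np.atleast_2d(p)-T[:3,3])@T[:3,:3]
    q=q*[1,-1,-1]
    r=q@K.T
    return r[:,:2]/r[:,2:]
E
python3 - <<'E'
from h import *
print(bot.state()); 
for n in ("side","top"):
    p,d=bot.snapshot(n); cv2.imwrite(f"pics/{n}0.png",p[:,:,::-1]); np.savez(f"{n}0.npz",p=p,d=d)
    c=bot.calibration(n); print(n,c)
E
```

```text
{'time_s': 0.0, 'joint_positions': array([ 1.18367815e+00,  5.27973177e-02,  1.40175530e+00, -1.99812389e-06,
        1.68861884e+00, -7.03131427e-02]), 'qvel': array([ 1.74681684e-03,  1.04297138e-03, -3.05621741e-05, -5.82125134e-04,
       -1.38721191e-03,  9.36316202e-04]), 'joint_torque': array([-3.41377263e-04, -3.81668723e+01, -3.60191810e+01, -1.03001898e-04,
        6.08058006e-03, -1.69842320e-05]), 'tool_pos': array([0.16341989, 0.4985847 , 0.23047765]), 'orientation': array([ 0.24743001,  1.55681523, -0.24985453]), 'wrist_force': array([-0.73785969,  0.03548408, -0.22664725]), 'wrist_torque': array([-0.02360063, -0.01555875,  0.00047997]), 'finger_gap': 0.0856938102782756}
side {'K': array([[451.77288927,   0.        , 317.52850546],
       [  0.        , 451.77288927, 236.16951449],
       [  0.        ,   0.        ,   1.        ]]), 'T': array([[ 0.71751151,  0.47885104, -0.50584476, -0.04003612],
       [-0.69646129,  0.48183422, -0.53176824, -0.64366095],
       [-0.01090446,  0.73385112,  0.67922281,  0.99209781],
       [ 0.        ,  0.        ,  0.        ,  1.        ]])}
top {'K': array([[522.41125265,   0.        , 312.49442585],
       [  0.        , 522.41125265, 233.61194783],
       [  0.        ,   0.        ,   1.        ]]), 'T': array([[-0.00330174,  0.98741247, -0.15813193,  0.39512031],
       [-0.9999033 , -0.00539613, -0.01281706,  0.00539472],
       [-0.01350903,  0.15807432,  0.9873348 ,  1.31501635],
       [ 0.        ,  0.        ,  0.        ,  1.        ]])}
```

View pics/side0.png

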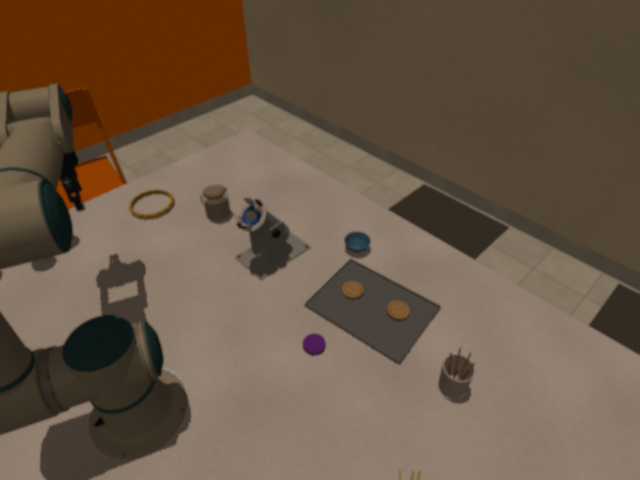

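View pics/top0.png

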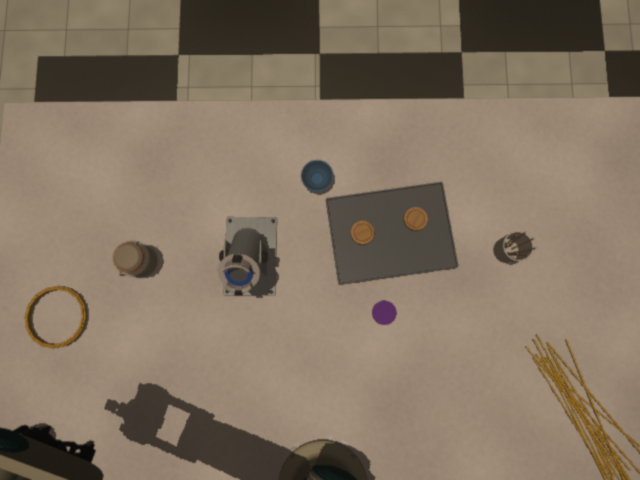

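Side view: two bamboo lids on the tray at (353,290) and (398,310), with the purple look-alike at (314,344) off the tray. Top view: lids at (362,232) and (416,218), purple disc at (384,312), and the dispenser mouth at about (238,270). The tan lids on the tray fit the description and the purple one doesn't.

```bash
python3 - <<'E'
from h import *
S={}
for n in ("top","side"):
    p,d=bot.snapshot(n); S[n]=(p,d); np.savez(f"{n}1.npz",p=p,d=d); P=cloud(n,d)
    for t in ("lid_a","tray","collar","catch_nose","dispenser"):
        for r in bot.regions_of(t,n)[:4]:
            m=r["pixels"]&(d>0); q=P[m]
            print(n,t,round(r["p"],2),np.round(r["at"]),m.sum(),np.round(np.median(q,0),4),np.round(q.min(0),3),np.round(q.max(0),3))
            if t=="lid_a":
                hi=q[np.abs(q[:,2]-np.median(q[:,2]))<.004]
                print("   ctr",np.round(hi.mean(0),4), cv2.minEnclosingCircle((hi[:,:2]*1000).astype(np.float32)))
            if t=="collar": np.save(f"collar_{n}.npy",r["pixels"]) if r["p"]>.5 else 0
p,d=S["top"]; q=p
a=cv2.resize(p[180:320,200:460],None,fx=3,fy=3,interpolation=cv2.INTER_CUBIC); cv2.imwrite("pics/topc.png",a[:,:,::-1])
p,d=S["side"]
a=cv2.resize(p[180:360,220:460],None,fx=3.2,fy=3.2,interpolation=cv2.INTER_CUBIC); cv2.imwrite("pics/sidec.png",a[:,:,::-1])
E
```

```text
top lid_a 0.94 [216. 416.] 477 [ 0.6419 -0.2374  0.0154] [ 0.612 -0.271 -0.001] [ 0.675 -0.208  0.023]
   ctr [ 0.6408 -0.2373  0.0156] ((640.5281372070312, -237.30227661132812), 30.33415412902832)
top lid_a 0.91 [231. 362.] 404 [ 0.6058 -0.1024  0.0161] [ 0.578 -0.13   0.008] [ 0.636 -0.075  0.025]
   ctr [ 0.6057 -0.1023  0.016 ] ((606.3594360351562, -102.14944458007812), 29.070825576782227)
top lid_a 0.6 [315. 382.] 446 [ 0.4062 -0.1513  0.0117] [ 0.378 -0.181  0.004] [ 0.434 -0.123  0.021]
   ctr [ 0.4064 -0.152   0.0117] ((406.7203369140625, -152.15650939941406), 29.500486373901367)
top tray 0.68 [237. 390.] 9723 [ 0.599  -0.1757  0.0041] [ 0.476 -0.341 -0.006] [ 0.739 -0.012  0.021]
top collar 0.93 [264. 244.] 2116 [0.5106 0.1765 0.1797] [ 0.444  0.135 -0.003] [0.623 0.262 0.243]
top catch_nose 0.4 [258. 134.] 1344 [0.5325 0.4378 0.1058] [ 0.495  0.411 -0.006] [0.579 0.511 0.12 ]
side lid_a 0.64 [345. 318.] 430 [ 0.4031 -0.1584  0.0102] [ 0.374 -0.186 -0.006] [ 0.44  -0.12   0.016]
   ctr [ 0.4039 -0.1568  0.0104] ((404.8296203613281, -155.7181396484375), 30.896970748901367)
si
[... 206 characters left out ...]
a 0.51 [289. 353.] 324 [ 0.6002 -0.1076  0.0139] [ 0.574 -0.136 -0.004] [ 0.635 -0.069  0.02 ]
   ctr [ 0.6025 -0.1068  0.0142] ((603.5296630859375, -106.4847640991211), 31.87932777404785)
side tray 0.65 [307. 374.] 6599 [ 0.5906 -0.1904  0.0025] [ 0.475 -0.344 -0.005] [ 0.734 -0.013  0.016]
side collar 0.57 [220. 258.] 1017 [0.4963 0.162  0.1798] [ 0.442  0.131 -0.005] [0.685 0.445 0.239]
side collar 0.51 [308. 374.] 6573 [ 0.5895 -0.1897  0.0025] [ 0.475 -0.344 -0.005] [ 0.745 -0.01   0.016]
side collar 0.31 [204. 214.] 921 [0.5217 0.4267 0.0735] [ 0.489  0.405 -0.005] [0.646 0.619 0.114]
side dispenser 0.68 [242. 265.] 3344 [0.5105 0.153  0.046 ] [ 0.441  0.109 -0.008] [0.685 0.469 0.239]
```

View pics/topc.png

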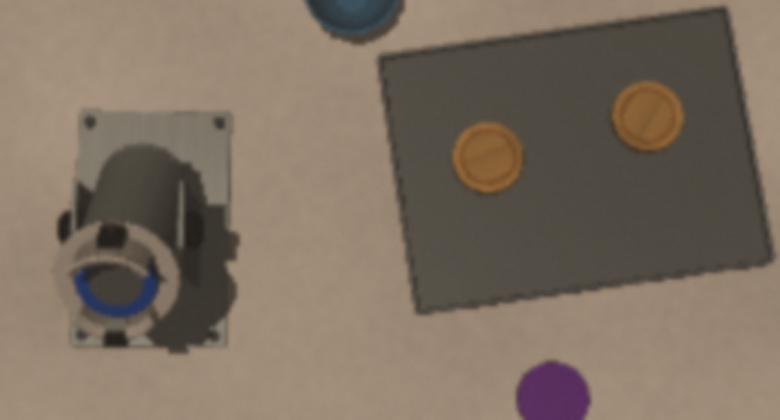

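View pics/sidec.png

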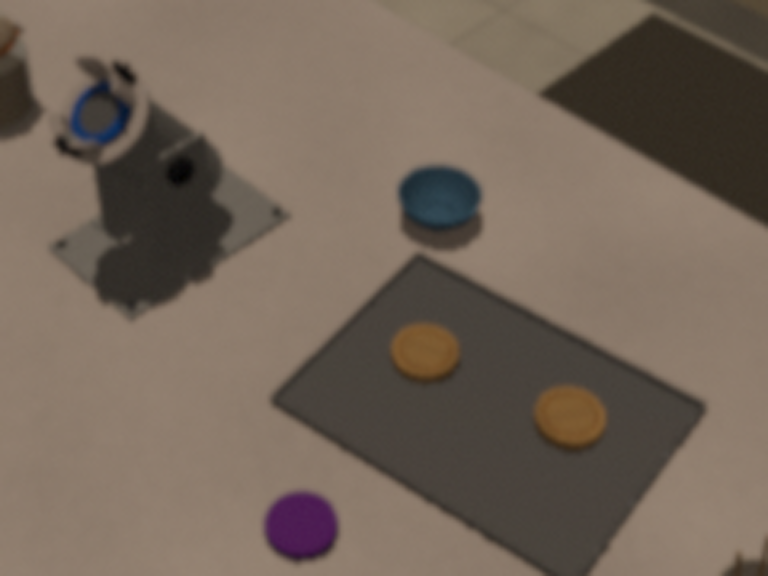

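```bash
python3 - <<'E'
from h import *
# foot yaw
for n in("top","side"):
    z=np.load(f"{n}1.npz"); p,d=z["p"],z["d"]; P=cloud(n,d)
    m=np.load(f"collar_{n}.npy") if n=="top" else None
    a=np.deg2rad(35)
    box=(P[...,0]>.4)&(P[...,0]<.58)&(P[...,1]>.1)&(P[...,1]<.26)&(P[...,2]>.14)&(P[...,2]<.26)&(d>0)
    Q=P[box]; print(n,len(Q))
    best=None
    for yaw in np.deg2rad(np.arange(-16,17,2)):
      zc=np.array([-np.sin(a)*np.cos(yaw),-np.sin(a)*np.sin(yaw),np.cos(a)])
      h=Q@zc
      hist,e=np.histogram(h,bins=np.arange(h.min(),h.max(),.002))
      k=np.argmax(hist); 
      print(int(round(np.rad2deg(yaw))),hist[k],round(e[k],4),end=' | ')
    print()
    m=(P[...,2]<.012)&(P[...,0]>.4)&(P[...,0]<.72)&(P[...,1]>.08)&(P[...,1]<.26)
E
python3 - <<'E'
import cv2
p=cv2.imread('pics/top0.png')
cv2.imwrite('pics/d.png',cv2.resize(p[200:310,200:300],None,fx=6,fy=5.4,interpolation=cv2.INTER_CUBIC))
p=cv2.imread('pics/side0.png')
cv2.imwrite('pics/d2.png',cv2.resize(p[180:290,220:330],None,fx=5.4,fy=5.4,interpolation=cv2.INTER_CUBIC))
E
```

```text
top 1727
-16 183 -0.0864 | -14 186 -0.094 | -12 197 -0.0993 | -10 185 -0.1062 | -8 166 -0.1088 | -6 164 -0.1149 | -4 176 -0.1187 | -2 178 -0.1281 | 0 187 -0.1271 | 2 195 -0.1301 | 4 202 -0.1334 | 6 196 -0.1362 | 8 187 -0.1392 | 10 194 -0.1417 | 12 181 -0.1439 | 14 184 -0.1436 | 16 178 -0.1449 | 
side 975
-16 97 -0.0874 | -14 96 -0.093 | -12 115 -0.1002 | -10 103 -0.105 | -8 126 -0.1115 | -6 118 -0.1156 | -4 109 -0.1213 | -2 117 -0.125 | 0 124 -0.1275 | 2 129 -0.1316 | 4 133 -0.1353 | 6 131 -0.1366 | 8 129 -0.1395 | 10 130 -0.142 | 12 124 -0.142 | 14 121 -0.1437 | 16 106 -0.1429 |
```

View pics/d.png

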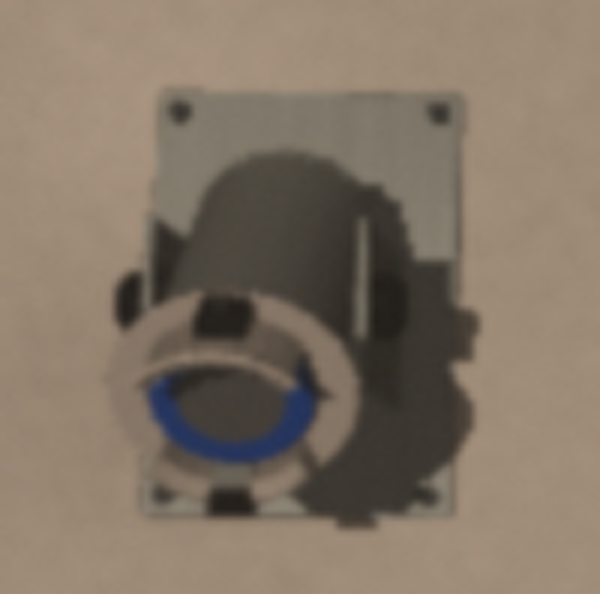

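View pics/d2.png

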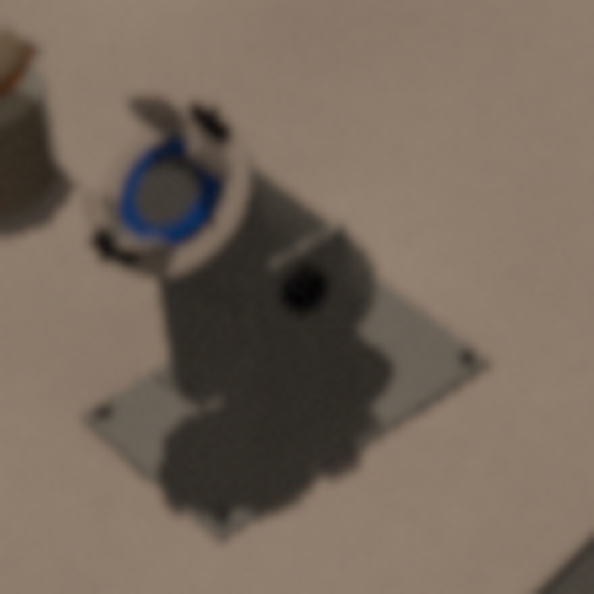

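```bash
cat >> h.py <<'E'
def ray(cam,uv,z):
    c=bot.calibration(cam);K=np.array(c["K"]);T=np.array(c["T"])
    uv=np.atleast_2d(uv);q=np.c_[(uv[:,0]-K[0,2])/K[0,0],-(uv[:,1]-K[1,2])/K[1,1],-np.ones(len(uv))]@T[:3,:3].T
    return T[:3,3]+q*((z-T[2,3])/q[:,2:])
def Rc(yaw,a=np.deg2rad(35)):
    return R.from_euler('z',yaw).as_matrix()@R.from_euler('y',-a).as_matrix()
E
python3 - <<'E'
from h import *
hol=np.array([[180,112],[438,112],[163,495],[427,497]])/[6,5.4]+[200,200]
c=np.array([[162,92],[465,95],[142,515],[455,515]])/[6,5.4]+[200,200]
for q in (hol,c):
    w=ray("top",q,.006); print(np.round(w,4),w.mean(0)); 
    for i,j in((2,0),(3,1)): v=w[i]-w[j]; print("yaw",np.rad2deg(np.arctan2(-v[1],-v[0])))
    for i,j in((0,1),(2,3)): v=w[i]-w[j]; print("yaw",np.rad2deg(np.arctan2(-v[0],v[1])),np.linalg.norm(v))
c=np.array([[484,366],[222,540],[85,418]])/5.4+[220,180]
w=ray("side",c,.006);print(np.round(w,4)); v=w[0]-w[1];print(np.rad2deg(np.arctan2(v[1],v[0])),np.linalg.norm(v)); v=w[2]-w[1];print(np.rad2deg(np.arctan2(-v[0],v[1])))
E
```

```text
[[0.6392 0.2329 0.006 ]
 [0.6386 0.123  0.006 ]
 [0.459  0.2361 0.006 ]
 [0.4577 0.126  0.006 ]] [0.54861272 0.17952837 0.006     ]
yaw -1.0118395885080949
yaw -0.9543187815825529
yaw -0.332750121670891 0.10992294972960538
yaw -0.7051135735804592 0.11009845372558759
[[0.6489 0.2408 0.006 ]
 [0.6467 0.1116 0.006 ]
 [0.4498 0.2447 0.006 ]
 [0.4493 0.1143 0.006 ]] [0.54868707 0.1778515  0.006     ]
yaw -1.1041823983632257
yaw -0.7894206725004402
yaw -0.9782949470126934 0.12926537164133606
yaw -0.2210098601859926 0.13036470439741202
[[0.6396 0.1074 0.006 ]
 [0.4468 0.1093 0.006 ]
 [0.4496 0.2364 0.006 ]]
-0.5693954059153225 0.19284108761404561
-1.2947338690575534
```

```bash
cat > ov.py <<'E'
from h import *
import sys
t=np.linspace(0,2*np.pi,100)
def circ(r,z): return np.c_[r*np.cos(t),r*np.sin(t),0*t+z]
def draw(n,img,o,yaw,box,s,out):
    u0,u1,v0,v1=box
    a=cv2.resize(img[v0:v1,u0:u1],None,fx=s,fy=s,interpolation=cv2.INTER_CUBIC)[:,:,::-1].copy()
    for r,z,c in((46,0,(0,255,0)),(30,5,(0,0,255)),(36,-40,(255,255,0))):
        P=circ(r/1e3,z/1e3)@Rc(yaw).T+o
        q=(proj(n,P)-[u0,v0]+.5)*s
        cv2.polylines(a,[q.astype(np.int32)],True,c,1)
    cv2.imwrite(out,a)
E
python3 - <<'E'
from ov import *
print(ray("top",[[218,268],[259.7,268]],.185))
o=np.array([.475,.184,.185])
# normal-direction estimate: points on the flange/plate
draw("top",np.load("top1.npz")["p"],o,-.016,(200,300,200,310),5.4,"pics/o1.png")
o=np.array([.473,.18,.185])
draw("side",np.load("side1.npz")["p"],o,-.016,(220,330,180,290),5.4,"pics/o2.png")
E
python3 -c "
import cv2,numpy as np
a=cv2.imread('pics/o1.png');b=cv2.imread('pics/o2.png')
cv2.imwrite('pics/o.png',cv2.resize(np.hstack([a[:594,:540],b[:594,:594]]),None,fx=.7,fy=.7))"
```

```text
[[0.50153965 0.22569481 0.185     ]
 [0.50112557 0.13493662 0.185     ]]
```

View pics/o1.png

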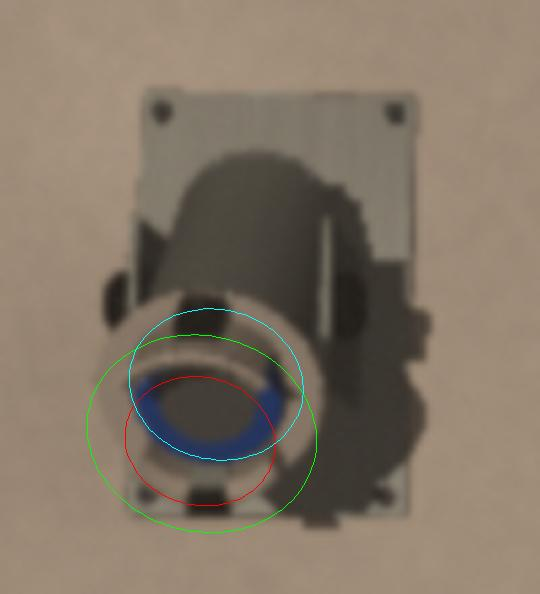

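View pics/o2.png

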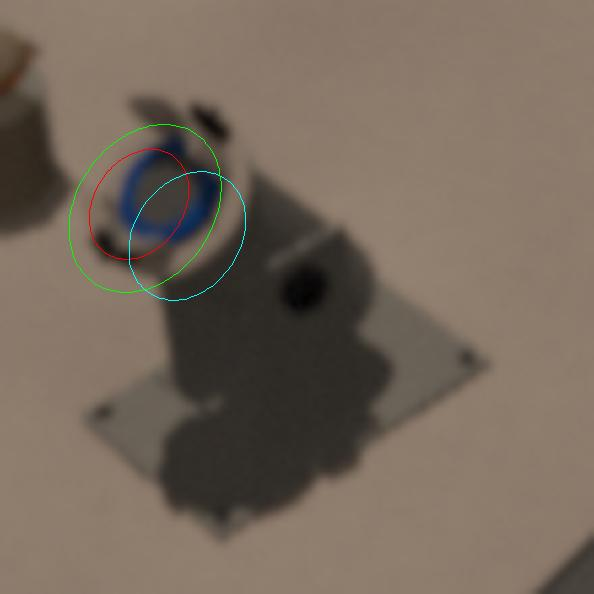

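```bash
cat > t.py <<'E'
from ov import *
import sys
v=list(map(float,sys.argv[1:5]))
T=np.load("top1.npz")["p"];S=np.load("side1.npz")["p"]
draw("top",T,np.array([v[0],v[1],.185]),-.016,(205,275,235,305),8,"pics/o1.png")
draw("side",S,np.array([v[2],v[3],.185]),-.016,(230,280,190,240),8,"pics/o2.png")
a=cv2.imread('pics/o1.png');b=cv2.imread('pics/o2.png');b=cv2.copyMakeBorder(b,0,a.shape[0]-b.shape[0],0,0,cv2.BORDER_CONSTANT)
o=np.hstack([a,b]);cv2.imwrite('pics/o.png',cv2.resize(o,None,fx=.83,fy=.83))
E
python3 t.py .495 .1805 .493 .176
```

```text
(no output)
```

View pics/o.png

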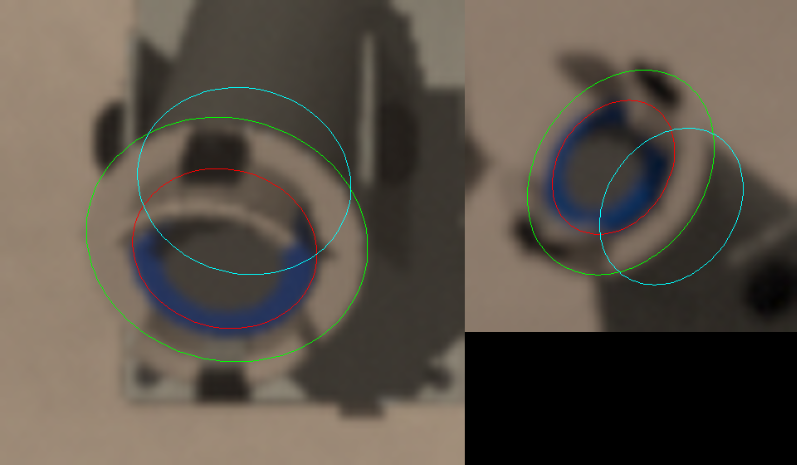

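```bash
cat > plan.py <<'E'
from h import *
import json
def down(yaw=-.016): # tool x down, y ~ world y
    x=np.array([0,0,-1.]);y=np.array([-np.sin(yaw),np.cos(yaw),0]);return np.c_[x,y,np.cross(x,y)]
def intube(yaw=-.016):
    C=Rc(yaw);return np.c_[-C[:,2],C[:,1],np.cross(-C[:,2],C[:,1])]
def flip(M): return M@np.diag([1,-1,-1])
def cur():
    s=bot.state();return s["tool_pos"],R.from_rotvec(s["orientation"]).as_matrix()
def plan(p,M,p0=None,M0=None,vmax=38,wmax=.115):
    if p0 is None:p0,M0=cur()
    p=np.array(p);n0=max(np.linalg.norm(p-p0)*1e3/vmax,np.linalg.norm(R.from_matrix(M0.T@M).as_rotvec())/wmax)
    n=max(1,int(np.ceil(n0)));w=R.from_matrix(M0.T@M).as_rotvec()/n
    a=p0;A=M0;rows=[]
    for i in range(n):
        t=p0+(p-p0)*(i+1)/n
        d=np.round(A.T@(t-a)*1e3,0 if i<n-1 else 1);wr=np.round(w,3)
        rows.append(dict(zip(("x","y","z","ax","ay","az"),[float(k) for k in (*d,*wr)])))
        a=a+A@d/1e3;A=A@R.from_rotvec(wr).as_matrix()
    print(n,"rows");
    for k in range(0,n,10):print(json.dumps(rows[k:k+10]))
    return a,A
def st():
    s=bot.state();print(round(s["time_s"],2),np.round(s["tool_pos"],4),np.round(s["orientation"],3),np.round(s["wrist_force"],1),round(s["finger_gap"],4),np.round(s["joint_positions"],2))
E
python3 - <<'E'
from plan import *
p,M=cur();print(np.round(M,2))
D=down();print(np.linalg.norm(R.from_matrix(M.T@D).as_rotvec()),np.linalg.norm(R.from_matrix(M.T@flip(D)).as_rotvec()))
print(bot.state()["joint_positions"])
a,A=plan([.28,.35,.33],M)
plan([.6045,-.1045,.16],D,a,A)
plan([.6045,-.1045,.16],flip(D),a,A)
E
```

```text
[[ 0.    0.31  0.95]
 [ 0.    0.95 -0.31]
 [-1.    0.    0.  ]]
0.30077997503624465 2.8408126994040175
[ 1.18369040e+00  5.21860882e-02  1.40071825e+00  4.27814274e-06
  1.68857725e+00 -7.03254666e-02]
6 rows
[{"x": -16.0, "y": -18.0, "z": 26.0, "ax": 0.0, "ay": 0.0, "az": 0.0}, {"x": -17.0, "y": -17.0, "z": 26.0, "ax": 0.0, "ay": 0.0, "az": 0.0}, {"x": -16.0, "y": -18.0, "z": 27.0, "ax": 0.0, "ay": 0.0, "az": 0.0}, {"x": -17.0, "y": -17.0, "z": 26.0, "ax": 0.0, "ay": 0.0, "az": 0.0}, {"x": -16.0, "y": -18.0, "z": 26.0, "ax": 0.0, "ay": 0.0, "az": 0.0}, {"x": -16.7, "y": -17.2, "z": 26.0, "ax": 0.0, "ay": 0.0, "az": 0.0}]
16 rows
[{"x": 11.0, "y": -21.0, "z": 28.0, "ax": -0.019, "ay": 0.0, "az": -0.0}, {"x": 10.0, "y": -21.0, "z": 28.0, "ax": -0.019, "ay": 0.0, "az": -0.0}, {"x": 11.0, "y": -22.0, "z": 27.0, "ax": -0.019, "ay": 0.0, "az": -0.0}, {"x": 10.0, "y": -22.0, "z": 27.0, "ax": -0.019, "ay": 0.0, "az": -0.0}, {"x": 11.0, "y": -23.0, "z": 27.0, "ax": -0.019, "ay": 0.0, "az": -0.0}, {"x": 11.0, "y": -23.0, "z": 26.0, "ax": -0.019, "ay": 0.0, "az": -0.0}, {"x": 10.0, "y": -24.0,
[... 1788 characters left out ...]
.0, "y": 20.0, "z": 10.0, "ax": 0.114, "ay": -0.0, "az": -0.0}, {"x": 7.0, "y": 21.0, "z": 9.0, "ax": 0.114, "ay": -0.0, "az": -0.0}, {"x": 6.0, "y": 21.0, "z": 6.0, "ax": 0.114, "ay": -0.0, "az": -0.0}, {"x": 7.0, "y": 22.0, "z": 3.0, "ax": 0.114, "ay": -0.0, "az": -0.0}, {"x": 7.0, "y": 23.0, "z": 1.0, "ax": 0.114, "ay": -0.0, "az": -0.0}]
[{"x": 7.0, "y": 22.0, "z": -2.0, "ax": 0.114, "ay": -0.0, "az": -0.0}, {"x": 7.0, "y": 22.0, "z": -4.0, "ax": 0.114, "ay": -0.0, "az": -0.0}, {"x": 6.0, "y": 21.0, "z": -7.0, "ax": 0.114, "ay": -0.0, "az": -0.0}, {"x": 7.0, "y": 21.0, "z": -9.0, "ax": 0.114, "ay": -0.0, "az": -0.0}, {"x": 7.0, "y": 19.0, "z": -11.1, "ax": 0.114, "ay": -0.0, "az": -0.0}]
```

Request:
move_arm:
  rows:
    - {"x":-16,"y":-18,"z":26,"jaw":1}
    - {"x":-17,"y":-17,"z":26}
    - {"x":-16,"y":-18,"z":27}
    - {"x":-17,"y":-17,"z":26}
    - {"x":-16,"y":-18,"z":26}
    - {"x":-17,"y":-17,"z":26}
    - {"x":-5,"y":-30,"z":20,"ax":-0.03}
    - {"x":0,"y":-30,"z":20,"ax":-0.03}
    - {"x":0,"y":-30,"z":20,"ax":-0.03}
    - {"x":0,"y":-30,"z":20,"ax":-0.03}
  force: 20

```text
$.rows[0]: bad value
```

```bash
python3 - <<'E'
from plan import *
st(); plan([.6045,-.1045,.12],down())
E
```

```text
0.7 [0.1635 0.4989 0.2313] [ 0.249  1.556 -0.249] [-1.2  0.5 -0.1] 0.085 [ 1.18  0.05  1.4   0.    1.69 -0.07]
20 rows
[{"x": 6.0, "y": -22.0, "z": 30.0, "ax": -0.015, "ay": 0.0, "az": -0.0}, {"x": 5.0, "y": -22.0, "z": 30.0, "ax": -0.015, "ay": 0.0, "az": -0.0}, {"x": 6.0, "y": -23.0, "z": 30.0, "ax": -0.015, "ay": 0.0, "az": -0.0}, {"x": 5.0, "y": -23.0, "z": 29.0, "ax": -0.015, "ay": 0.0, "az": -0.0}, {"x": 6.0, "y": -24.0, "z": 29.0, "ax": -0.015, "ay": 0.0, "az": -0.0}, {"x": 5.0, "y": -24.0, "z": 29.0, "ax": -0.015, "ay": 0.0, "az": -0.0}, {"x": 6.0, "y": -24.0, "z": 28.0, "ax": -0.015, "ay": 0.0, "az": -0.0}, {"x": 6.0, "y": -25.0, "z": 28.0, "ax": -0.015, "ay": 0.0, "az": -0.0}, {"x": 5.0, "y": -25.0, "z": 28.0, "ax": -0.015, "ay": 0.0, "az": -0.0}, {"x": 6.0, "y": -26.0, "z": 27.0, "ax": -0.015, "ay": 0.0, "az": -0.0}]
[{"x": 5.0, "y": -26.0, "z": 27.0, "ax": -0.015, "ay": 0.0, "az": -0.0}, {"x": 6.0, "y": -26.0, "z": 26.0, "ax": -0.015, "ay": 0.0, "az": -0.0}, {"x": 5.0, "y": -27.0, "z": 26.0, "ax": -0.015, "ay": 0.0, "az": -0.0}, {"x": 6.0, "y": -28.0, "z": 25.0, "ax": -0.015, "ay": 0.0, "az": -0.0}, {"x": 5.0, "y": -27.0, "z": 26.0, "ax": -0.015, "ay": 0.0, "az": -0.0}, {"x": 6.0, "y": -28.0, "z": 24.0, "ax": -0.015, "ay": 0.0, "az": -0.0}, {"x": 6.0, "y": -29.0, "z": 25.0, "ax": -0.015, "ay": 0.0, "az": -0.0}, {"x": 5.0, "y": -28.0, "z": 23.0, "ax": -0.015, "ay": 0.0, "az": -0.0}, {"x": 6.0, "y": -29.0, "z": 24.0, "ax": -0.015, "ay": 0.0, "az": -0.0}, {"x": 5.3, "y": -29.9, "z": 22.9, "ax": -0.015, "ay": 0.0, "az": -0.0}]
```

Request:
move_arm:
  rows:
    - {"x":-16,"y":-18,"z":26,"ax":0,"ay":0,"az":0,"jaw":1}
    - {"x":-17,"y":-17,"z":26,"ax":0,"ay":0,"az":0,"jaw":1}
    - {"x":-16,"y":-18,"z":27,"ax":0,"ay":0,"az":0,"jaw":1}
    - {"x":-17,"y":-17,"z":26,"ax":0,"ay":0,"az":0,"jaw":1}
    - {"x":-16,"y":-18,"z":26,"ax":0,"ay":0,"az":0,"jaw":1}
    - {"x":-17,"y":-17,"z":26,"ax":0,"ay":0,"az":0,"jaw":1}
    - {"x":-5,"y":-30,"z":20,"ax":-0.03,"ay":0,"az":0,"jaw":1}
    - {"x":0,"y":-30,"z":20,"ax":-0.03,"ay":0,"az":0,"jaw":1}
    - {"x":0,"y":-30,"z":20,"ax":-0.03,"ay":0,"az":0,"jaw":1}
    - {"x":0,"y":-30,"z":20,"ax":-0.03,"ay":0,"az":0,"jaw":1}
  force: 20

```text
time_s: 1.53
tool_pos: [0.3289, 0.2054, 0.3393]
orientation: [0.139, 1.565, -0.145]
wrist_force: [1.3, -0.4, -0.8]
finger_gap: 0.0855
```

```bash
python3 - <<'E'
from plan import *
st(); plan([.6045,-.1045,.12],down())
E
```

```text
1.53 [0.3289 0.2054 0.3393] [ 0.139  1.565 -0.145] [ 1.3 -0.4 -0.8] 0.0855 [ 0.47 -0.33  1.53 -0.    1.94 -0.93]
13 rows
[{"x": 17.0, "y": -20.0, "z": 25.0, "ax": -0.013, "ay": 0.0, "az": 0.0}, {"x": 17.0, "y": -19.0, "z": 25.0, "ax": -0.013, "ay": 0.0, "az": 0.0}, {"x": 17.0, "y": -21.0, "z": 25.0, "ax": -0.013, "ay": 0.0, "az": 0.0}, {"x": 17.0, "y": -20.0, "z": 24.0, "ax": -0.013, "ay": 0.0, "az": 0.0}, {"x": 17.0, "y": -21.0, "z": 24.0, "ax": -0.013, "ay": 0.0, "az": 0.0}, {"x": 17.0, "y": -21.0, "z": 24.0, "ax": -0.013, "ay": 0.0, "az": 0.0}, {"x": 17.0, "y": -22.0, "z": 23.0, "ax": -0.013, "ay": 0.0, "az": 0.0}, {"x": 17.0, "y": -22.0, "z": 23.0, "ax": -0.013, "ay": 0.0, "az": 0.0}, {"x": 17.0, "y": -22.0, "z": 23.0, "ax": -0.013, "ay": 0.0, "az": 0.0}, {"x": 17.0, "y": -22.0, "z": 23.0, "ax": -0.013, "ay": 0.0, "az": 0.0}]
[{"x": 17.0, "y": -23.0, "z": 22.0, "ax": -0.013, "ay": 0.0, "az": 0.0}, {"x": 17.0, "y": -23.0, "z": 22.0, "ax": -0.013, "ay": 0.0, "az": 0.0}, {"x": 16.7, "y": -22.9, "z": 22.2, "ax": -0.013, "ay": 0.0, "az": 0.0}]
```

Request:
move_arm:
  rows:
    - {"x":0,"y":-36,"z":10,"ax":-0.025,"ay":0,"az":0,"jaw":1}
    - {"x":0,"y":-36,"z":10,"ax":-0.025,"ay":0,"az":0,"jaw":1}
    - {"x":0,"y":-35,"z":15,"ax":-0.025,"ay":0,"az":0,"jaw":1}
    - {"x":10,"y":-35,"z":20,"ax":-0.025,"ay":0,"az":0,"jaw":1}
    - {"x":20,"y":-30,"z":20,"ax":-0.025,"ay":0,"az":0,"jaw":1}
    - {"x":20,"y":-30,"z":20,"ax":-0.025,"ay":0,"az":0,"jaw":1}
    - {"x":25,"y":-25,"z":20,"ax":-0.02,"ay":0,"az":0,"jaw":1}
    - {"x":25,"y":-20,"z":25,"ax":0,"ay":0,"az":0,"jaw":1}
    - {"x":25,"y":-20,"z":30,"ax":0,"ay":0,"az":0,"jaw":1}
    - {"x":25,"y":-15,"z":30,"ax":0,"ay":0,"az":0,"jaw":1}

```text
time_s: 2.37
tool_pos: [0.5054, -0.102, 0.2018]
orientation: [-0.0, 1.544, -0.01]
wrist_force: [-0.4, -0.4, 0.3]
finger_gap: 0.0852
```

```bash
python3 - <<'E'
from plan import *
st(); plan([.6045,-.1045,.06],down())
E
```

```text
2.37 [ 0.5054 -0.102   0.2018] [-0.     1.544 -0.01 ] [-0.4 -0.4  0.3] 0.0852 [-0.27  0.01  1.5   0.    1.6  -1.84]
5 rows
[{"x": 29.0, "y": -0.0, "z": 19.0, "ax": 0.002, "ay": 0.005, "az": 0.001}, {"x": 29.0, "y": -0.0, "z": 19.0, "ax": 0.002, "ay": 0.005, "az": 0.001}, {"x": 28.0, "y": -1.0, "z": 20.0, "ax": 0.002, "ay": 0.005, "az": 0.001}, {"x": 29.0, "y": 0.0, "z": 19.0, "ax": 0.002, "ay": 0.005, "az": 0.001}, {"x": 28.4, "y": 0.1, "z": 19.7, "ax": 0.002, "ay": 0.005, "az": 0.001}]
```

Request:
move_arm:
  rows:
    - {"x":29,"y":0,"z":19,"ax":0.002,"ay":0.005,"az":0.001,"jaw":1}
    - {"x":29,"y":0,"z":19,"ax":0.002,"ay":0.005,"az":0.001,"jaw":1}
    - {"x":28,"y":-1,"z":20,"ax":0.002,"ay":0.005,"az":0.001,"jaw":1}
    - {"x":29,"y":0,"z":19,"ax":0.002,"ay":0.005,"az":0.001,"jaw":1}
    - {"x":15,"y":0,"z":20,"ax":0.002,"ay":0.005,"az":0.001,"jaw":1}
    - {"x":0,"y":0,"z":0,"ax":0,"ay":0,"az":0,"jaw":1}

```text
time_s: 2.87
tool_pos: [0.6091, -0.1095, 0.0586]
orientation: [0.018, 1.578, -0.018]
wrist_force: [0.3, -0.5, -0.2]
finger_gap: 0.0853
```

```bash
python3 - <<'E'
from plan import *
st(); plan([.6045,-.1045,.007],down())
c,M=cur()
for n,b in(("top",(320,420,180,280)),("side",(310,430,230,350))):
    p,d=bot.snapshot(n); q=p[b[2]:b[3],b[0]:b[1]]
    cv2.imwrite(f"pics/{n}2.png",cv2.resize(q,(400,400),interpolation=cv2.INTER_CUBIC)[:,:,::-1])
a=np.hstack([cv2.imread("pics/top2.png"),cv2.imread("pics/side2.png")]);cv2.imwrite("pics/b2.png",a)
E
```

```text
2.87 [ 0.6091 -0.1095  0.0586] [ 0.018  1.578 -0.018] [ 0.3 -0.5 -0.2] 0.0853 [-0.24  0.43  1.3  -0.    1.41 -1.78]
2 rows
[{"x": 26.0, "y": 2.0, "z": -2.0, "ax": -0.004, "ay": -0.004, "az": 0.0}, {"x": 25.6, "y": 2.9, "z": -2.4, "ax": -0.004, "ay": -0.004, "az": 0.0}]
```

View pics/b2.png

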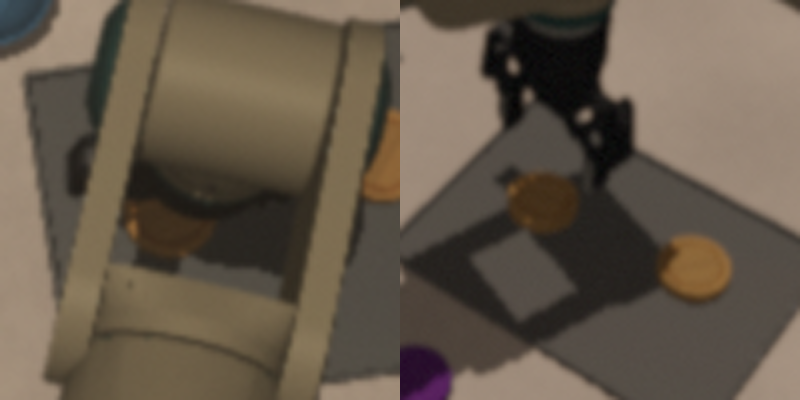

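Request:
move_arm:
  rows:
    - {"x":26,"y":2,"z":-2,"ax":-0.004,"ay":-0.004,"az":0,"jaw":1}
    - {"x":27,"y":3,"z":-2,"ax":-0.004,"ay":-0.004,"az":0,"jaw":1}
    - {"x":0,"y":0,"z":0,"ax":0,"ay":0,"az":0,"jaw":0.6}
    - {"x":0,"y":0,"z":0,"ax":0,"ay":0,"az":0,"jaw":0.6}
    - {"x":0,"y":0,"z":0,"ax":0,"ay":0,"az":0,"jaw":0.6}
    - {"x":0,"y":0,"z":0,"ax":0,"ay":0,"az":0,"jaw":0.6}
    - {"x":0,"y":0,"z":0,"ax":0,"ay":0,"az":0,"jaw":0.6}
  force: 25

```text
time_s: 3.55
tool_pos: [0.609, -0.1067, 0.0242]
orientation: [0.007, 1.546, -0.017]
wrist_force: [0.3, 0.5, 0.2]
finger_gap: 0.0513
```

```bash
python3 - <<'E'
from plan import *
st()
p,d=bot.snapshot("side"); q=p[240:350,320:430]
cv2.imwrite(f"pics/s3.png",cv2.resize(q,None,fx=5,fy=5,interpolation=cv2.INTER_CUBIC)[:,:,::-1])
E
```

```text
3.55 [ 0.609  -0.1067  0.0242] [ 0.007  1.546 -0.017] [0.3 0.5 0.2] 0.0513 [-0.23  0.45  1.36 -0.    1.31 -1.79]
```

View pics/s3.png

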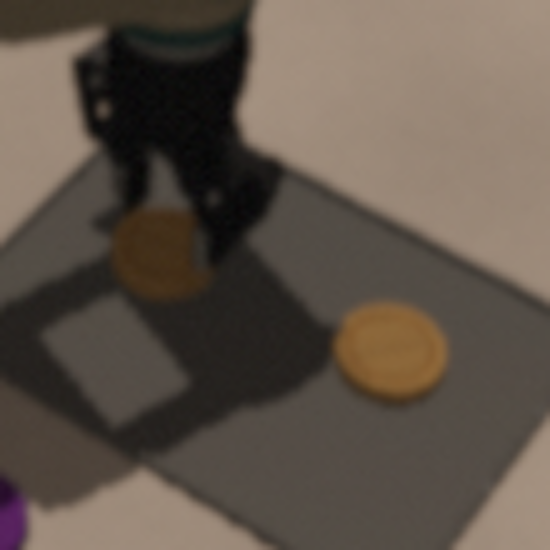

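```bash
python3 - <<'E'
from plan import *
c,M=cur()
for dy in(-.0257,0,.0257):
  for dx in (0,-.005): print(dy,dx,np.round((proj("side",c+M@[dx,dy,0])-[320,240]+.5)*5))
print("lid",(proj("side",[[.6045,-.1045,.016]])-[320,240]+.5)*5,(proj("side",[[.603,-.1065,.016]])-[320,240]+.5)*5)
plan([.6045,-.1045,.007],down())
p,d=bot.snapshot("side"); P=cloud("side",d)
q=p[240:300,330:390];cv2.imwrite(f"pics/s4.png",cv2.resize(q,None,fx=10,fy=10,interpolation=cv2.INTER_CUBIC)[:,:,::-1])
E
```

```text
-0.0257 0 [[206. 258.]]
-0.0257 -0.005 [[206. 252.]]
0 0 [[173. 233.]]
0 -0.005 [[173. 227.]]
0.0257 0 [[140. 208.]]
0.0257 -0.005 [[140. 202.]]
lid [[162.95927901 245.20339424]] [[163.76797541 248.56035691]]
1 rows
[{"x": 17.5, "y": 2.4, "z": -5.3, "ax": 0.0, "ay": 0.026, "az": 0.007}]
```

View pics/s4.png

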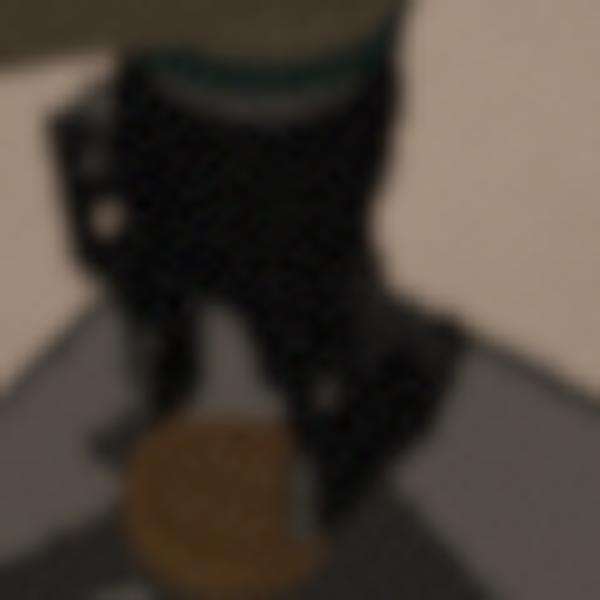

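Request:
move_arm:
  rows:
    - {"x":0,"y":4,"z":-4,"ax":0,"ay":0.026,"az":0.007,"jaw":1}
    - {"x":0,"y":0,"z":0,"ax":0,"ay":0,"az":0,"jaw":1}
    - {"x":0,"y":0,"z":0,"ax":0,"ay":0,"az":0,"jaw":1}
    - {"x":0,"y":0,"z":0,"ax":0,"ay":0,"az":0,"jaw":1}
    - {"x":0,"y":0,"z":0,"ax":0,"ay":0,"az":0,"jaw":1}
    - {"x":0,"y":0,"z":0,"ax":0,"ay":0,"az":0,"jaw":1}

```text
time_s: 4.15
tool_pos: [0.6065, -0.1034, 0.0263]
orientation: [0.012, 1.567, -0.013]
wrist_force: [-0.3, 0.8, 0.1]
finger_gap: 0.0854
```

```bash
python3 - <<'E'
from plan import *
st();plan([.6055,-.1025,.005],down())
E
```

```text
4.15 [ 0.6065 -0.1034  0.0263] [ 0.012  1.567 -0.013] [-0.3  0.8  0.1] 0.0854 [-0.23  0.45  1.35  0.    1.34 -1.78]
1 rows
[{"x": 21.3, "y": 0.9, "z": -1.1, "ax": 0.0, "ay": 0.004, "az": 0.001}]
```

Request:
move_arm:
  rows:
    - {"x":18,"y":1,"z":-1,"ax":0,"ay":0.004,"az":0,"jaw":1}
    - {"x":4,"y":0,"z":0,"ax":0,"ay":0,"az":0,"jaw":1}
    - {"x":0,"y":0,"z":0,"ax":0,"ay":0,"az":0,"jaw":1}

```text
time_s: 4.4
tool_pos: [0.6062, -0.1028, 0.0047]
orientation: [0.012, 1.569, -0.013]
wrist_force: [0.3, -0.5, 0.7]
finger_gap: 0.0856
```

```bash
python3 - <<'E'
from plan import *
st();plan([.6055,-.1025,.005],down())
E
```

```text
4.4 [ 0.6062 -0.1028  0.0047] [ 0.012  1.569 -0.013] [ 0.3 -0.5  0.7] 0.0856 [-0.23  0.48  1.36 -0.    1.3  -1.78]
1 rows
[{"x": -0.3, "y": 0.3, "z": -0.7, "ax": 0.0, "ay": 0.002, "az": 0.001}]
```

Request:
move_arm:
  rows:
    - {"x":0,"y":0,"z":0,"ax":0,"ay":0,"az":0,"jaw":0.5}
    - {"x":0,"y":0,"z":0,"ax":0,"ay":0,"az":0,"jaw":0.5}
    - {"x":0,"y":0,"z":0,"ax":0,"ay":0,"az":0,"jaw":0.5}
    - {"x":0,"y":0,"z":0,"ax":0,"ay":0,"az":0,"jaw":0.5}
    - {"x":0,"y":0,"z":0,"ax":0,"ay":0,"az":0,"jaw":0.5}
    - {"x":0,"y":0,"z":0,"ax":0,"ay":0,"az":0,"jaw":0.5}
  force: 30

```text
time_s: 4.9
tool_pos: [0.6072, -0.1032, 0.0071]
orientation: [0.011, 1.566, -0.014]
wrist_force: [-0.0, -1.0, -0.4]
finger_gap: 0.0578
```

```bash
python3 - <<'E'
from plan import *
st()
p,d=bot.snapshot("side")
q=p[240:300,330:390];cv2.imwrite(f"pics/s5.png",cv2.resize(q,None,fx=10,fy=10,interpolation=cv2.INTER_CUBIC)[:,:,::-1])
E
```

```text
4.9 [ 0.6072 -0.1032  0.0071] [ 0.011  1.566 -0.014] [-0.  -1.  -0.4] 0.0578 [-0.23  0.48  1.36 -0.    1.3  -1.78]
```

View pics/s5.png

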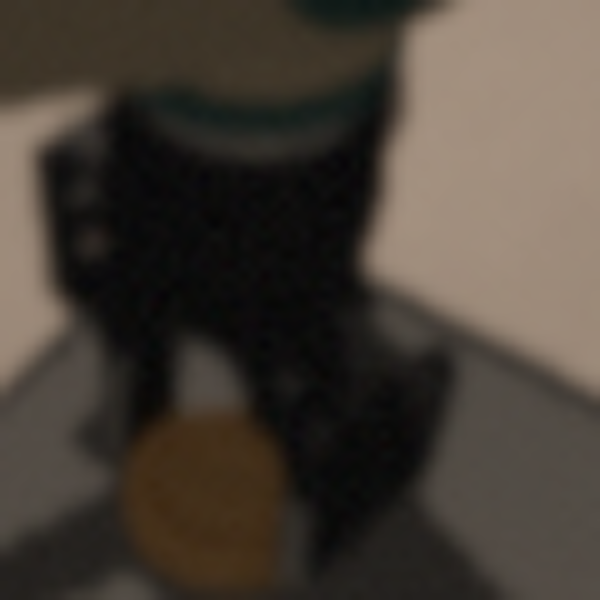

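Request:
move_arm:
  rows:
    - {"x":0,"y":0,"z":0,"ax":0,"ay":0,"az":0,"jaw":0.5}
    - {"x":0,"y":0,"z":0,"ax":0,"ay":0,"az":0,"jaw":0.5}

```text
time_s: 5.12
tool_pos: [0.6072, -0.1032, 0.0071]
orientation: [0.011, 1.566, -0.014]
wrist_force: [0.5, 0.0, -0.8]
finger_gap: 0.0586
```

```bash
python3 - <<'E'
from plan import *
st()
c,M=cur()
p,d=bot.snapshot("side");P=cloud("side",d)
q=cv2.resize(p[240:300,330:390],None,fx=10,fy=10,interpolation=cv2.INTER_CUBIC)[:,:,::-1]
q=np.clip(q.astype(int)*2,0,255).astype(np.uint8)
for dy in(-.029,.029):
    for dx in (-.005,):
        for dz in(-.011,.011):
            u=(proj("side",c+M@[dx,dy,dz])[0]-[330,240]+.5)*10; cv2.circle(q,tuple(int(i) for i in u),4,(0,0,255),-1)
cv2.imwrite(f"pics/s6.png",q)
p,d=bot.snapshot("top")
q=cv2.resize(p[190:270,330:430],None,fx=7,fy=7,interpolation=cv2.INTER_CUBIC)[:,:,::-1]
q=np.clip(q.astype(int)*2,0,255).astype(np.uint8);cv2.imwrite(f"pics/t6.png",q)
E
```

```text
5.12 [ 0.6072 -0.1032  0.0071] [ 0.011  1.566 -0.014] [ 0.5  0.  -0.8] 0.0586 [-0.23  0.48  1.36 -0.    1.3  -1.78]
```

View pics/s6.png

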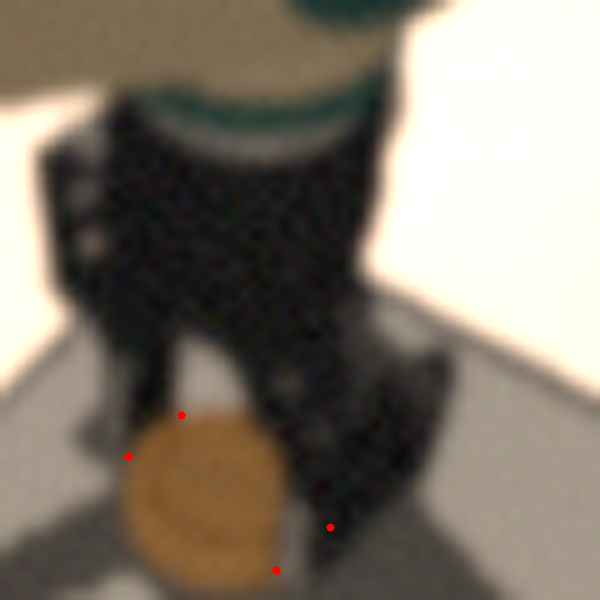

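View pics/t6.png

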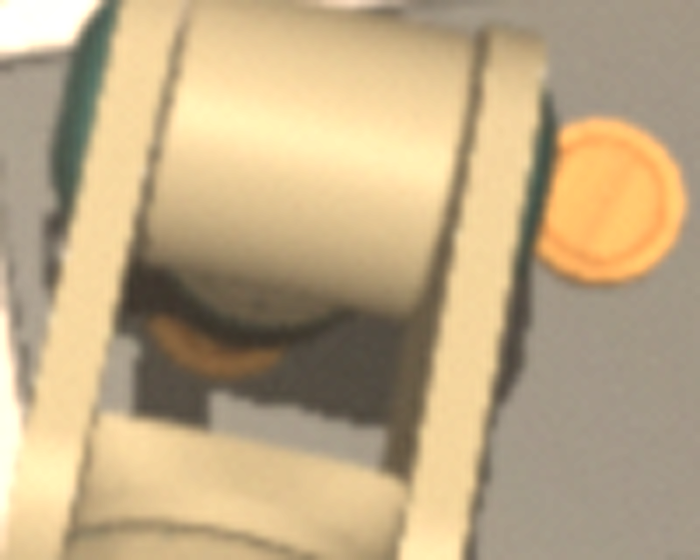

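Request:
move_arm:
  rows:
    - {"x":-15,"y":0,"z":0,"ax":0,"ay":0,"az":0,"jaw":0.5}
    - {"x":-30,"y":0,"z":0,"ax":0,"ay":0,"az":0,"jaw":0.5}
    - {"x":-40,"y":0,"z":0,"ax":0,"ay":0,"az":0,"jaw":0.5}
    - {"x":-40,"y":0,"z":0,"ax":0,"ay":0,"az":0,"jaw":0.5}
    - {"x":-40,"y":0,"z":-20,"ax":0,"ay":0,"az":0,"jaw":0.5}
    - {"x":-40,"y":0,"z":-20,"ax":0,"ay":0,"az":0,"jaw":0.5}
    - {"x":-40,"y":0,"z":-20,"ax":0,"ay":0,"az":0,"jaw":0.5}
    - {"x":-40,"y":0,"z":-20,"ax":0,"ay":0,"az":0,"jaw":0.5}
    - {"x":-30,"y":0,"z":-20,"ax":0,"ay":0,"az":0,"jaw":0.5}
    - {"x":0,"y":0,"z":0,"ax":0,"ay":0,"az":0,"jaw":0.5}

```text
time_s: 6.05
tool_pos: [0.508, -0.1005, 0.317]
orientation: [0.012, 1.576, -0.012]
wrist_force: [0.4, -0.1, 1.8]
finger_gap: 0.0579
```

```bash
python3 - <<'E'
from plan import *
st()
for n in("side","top"):
    p,d=bot.snapshot(n);P=cloud(n,d)
    for r in bot.regions_of("lid_a",n)[:4]:
        m=r["pixels"]&(d>0);q=P[m];print(n,r["p"],r["at"],m.sum(),np.median(q,0))
    cv2.imwrite(f"pics/{n}7.png",p[:,:,::-1]); np.savez(f"{n}7.npz",p=p,d=d)
o=np.array([.4925,.179,.185]);C=Rc(-.016)
plan(o+C@[.006,0,.11],intube())
E
```

```text
6.05 [ 0.508  -0.1005  0.317 ] [ 0.012  1.576 -0.012] [ 0.4 -0.1  1.8] 0.0579 [-0.27  0.03  1.25 -0.    1.86 -1.82]
side 0.7 [222.3, 323.7] 309 [ 0.49620467 -0.10031986  0.32604836]
side 0.64 [312.8, 394.8] 360 [ 0.63523291 -0.24269987  0.0141124 ]
side 0.59 [344.1, 314.5] 437 [ 0.40042098 -0.15867799  0.01008499]
top 0.42 [268.3, 369.3] 131 [ 0.48772603 -0.08785691  0.32098892]
8 rows
[{"x": 4.0, "y": 35.0, "z": -10.0, "ax": -0.0, "ay": -0.079, "az": -0.001}, {"x": 3.0, "y": 35.0, "z": -10.0, "ax": -0.0, "ay": -0.079, "az": -0.001}, {"x": 2.0, "y": 35.0, "z": -10.0, "ax": -0.0, "ay": -0.079, "az": -0.001}, {"x": 1.0, "y": 34.0, "z": -10.0, "ax": -0.0, "ay": -0.079, "az": -0.001}, {"x": 1.0, "y": 35.0, "z": -11.0, "ax": -0.0, "ay": -0.079, "az": -0.001}, {"x": -0.0, "y": 35.0, "z": -10.0, "ax": -0.0, "ay": -0.079, "az": -0.001}, {"x": -2.0, "y": 35.0, "z": -11.0, "ax": -0.0, "ay": -0.079, "az": -0.001}, {"x": -1.7, "y": 34.8, "z": -9.8, "ax": -0.0, "ay": -0.079, "az": -0.001}]
```

View pics/side7.png

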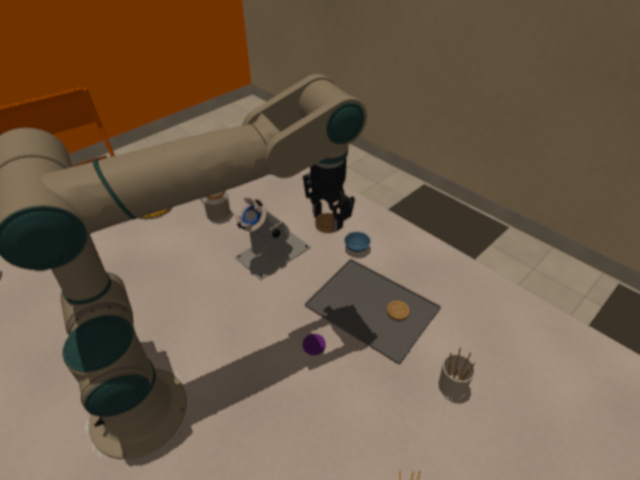

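```bash
python3 - <<'E'
from plan import *
for n in("side","top"):
    z=np.load(n+"7.npz");p,d=z["p"],z["d"]
    hsv=cv2.cvtColor(p,cv2.COLOR_RGB2HSV)
    b=(275,350,195,245) if n=="side" else (335,435,225,300)
    q=cv2.resize(p[b[2]:b[3],b[0]:b[1]],None,fx=7,fy=7,interpolation=cv2.INTER_CUBIC)[:,:,::-1]
    q=np.clip(q.astype(int)*2,0,255).astype(np.uint8)
    t=np.linspace(0,2*np.pi,120);c=np.array([.508,-.1005,.317])
    for zo,col in((0,(0,255,0)),(-.008,(0,0,255))):
        P=np.c_[.03*np.cos(t)+c[0]+zo,.03*np.sin(t)+c[1],0*t+.326]
        cv2.polylines(q,[((proj(n,P)-[b[0],b[2]]+.5)*7).astype(np.int32)],True,col,1)
    cv2.imwrite(f"pics/{n}8.png",q)
E
```

```text
(no output)
```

View pics/side8.png

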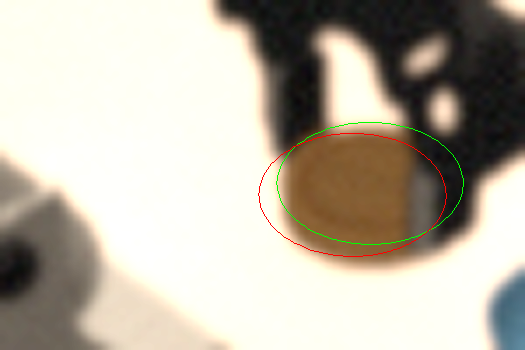

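View pics/top8.png

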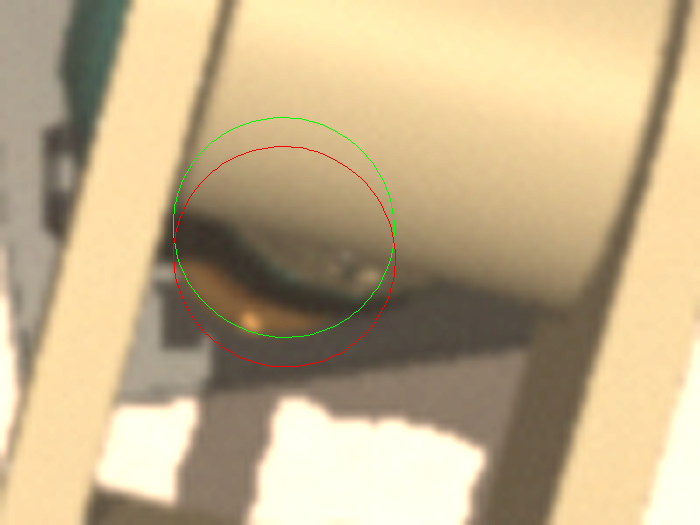

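```bash
python3 - <<'E'
from plan import *
o=np.array([.492,.1795,.185]);C=Rc(-.016)
plan(o+C@[.0,0,.10],intube())
E
```

```text
8 rows
[{"x": 5.0, "y": 35.0, "z": -10.0, "ax": -0.0, "ay": -0.079, "az": -0.001}, {"x": 5.0, "y": 35.0, "z": -10.0, "ax": -0.0, "ay": -0.079, "az": -0.001}, {"x": 3.0, "y": 35.0, "z": -10.0, "ax": -0.0, "ay": -0.079, "az": -0.001}, {"x": 3.0, "y": 35.0, "z": -11.0, "ax": -0.0, "ay": -0.079, "az": -0.001}, {"x": 2.0, "y": 35.0, "z": -11.0, "ax": -0.0, "ay": -0.079, "az": -0.001}, {"x": 1.0, "y": 34.0, "z": -11.0, "ax": -0.0, "ay": -0.079, "az": -0.001}, {"x": 0.0, "y": 35.0, "z": -11.0, "ax": -0.0, "ay": -0.079, "az": -0.001}, {"x": -0.4, "y": 35.3, "z": -10.5, "ax": -0.0, "ay": -0.079, "az": -0.001}]
```

Request:
move_arm:
  rows:
    - {"x":0,"y":35,"z":-10,"ax":0,"ay":-0.079,"az":0,"jaw":0.5}
    - {"x":0,"y":35,"z":-10,"ax":0,"ay":-0.079,"az":0,"jaw":0.5}
    - {"x":0,"y":35,"z":-10,"ax":0,"ay":-0.079,"az":0,"jaw":0.5}
    - {"x":0,"y":35,"z":-11,"ax":0,"ay":-0.079,"az":0,"jaw":0.5}
    - {"x":0,"y":35,"z":-11,"ax":0,"ay":-0.079,"az":0,"jaw":0.5}
    - {"x":0,"y":34,"z":-11,"ax":0,"ay":-0.079,"az":0,"jaw":0.5}
    - {"x":0,"y":35,"z":-11,"ax":0,"ay":-0.079,"az":0,"jaw":0.5}
    - {"x":0,"y":35,"z":-10,"ax":0,"ay":-0.079,"az":0,"jaw":0.5}
    - {"x":0,"y":0,"z":0,"ax":0,"ay":0,"az":0,"jaw":0.5}

```text
time_s: 7.0
tool_pos: [0.4289, 0.1922, 0.2566]
orientation: [0.016, 0.978, -0.007]
wrist_force: [-0.4, 0.8, -1.4]
finger_gap: 0.0578
```

```bash
python3 - <<'E'
from plan import *
st()
o=np.array([.492,.1795,.185]);C=Rc(-.016)
p,M=cur();print(np.round(C.T@(p-o)*1e3,1))
plan(o+C@[.0,0,.09],intube())
E
```

```text
7.0 [0.4289 0.1922 0.2566] [ 0.016  0.978 -0.007] [-0.4  0.8 -1.4] 0.0578 [ 0.5  -0.52  1.93 -0.29  1.22 -1.02]
[-10.7  11.7  95. ]
1 rows
[{"x": 4.6, "y": -11.7, "z": 10.8, "ax": -0.004, "ay": -0.018, "az": -0.011}]
```

Reached. Centre it and compare lid with collar in the pictures.

Request:
move_arm:
  rows:
    - {"x":0,"y":-12,"z":11,"ax":-0.004,"ay":-0.018,"az":-0.011,"jaw":0.5}
    - {"x":0,"y":0,"z":0,"ax":0,"ay":0,"az":0,"jaw":0.5}
    - {"x":15,"y":0,"z":0,"ax":0,"ay":0,"az":0,"jaw":0.5}
    - {"x":0,"y":0,"z":0,"ax":0,"ay":0,"az":0,"jaw":0.5}

```text
time_s: 7.33
tool_pos: [0.4453, 0.181, 0.243]
orientation: [-0.004, 0.971, -0.011]
wrist_force: [-0.9, 0.2, -1.9]
finger_gap: 0.058
```

```bash
cat > see.py <<'E'
from plan import *
import sys
k=sys.argv[1]
st()
o=np.array([.492,.1795,.185]);C=Rc(-.016)
p0,M=cur();print("tcp in collar",np.round(C.T@(p0-o)*1e3,1),"rot",np.round(R.from_matrix(M.T@intube()).as_rotvec(),3))
t=np.linspace(0,2*np.pi,120);ims=[]
for n,b in(("side",(225,285,180,240)),("top",(205,275,225,295))):
    p,d=bot.snapshot(n);np.savez(f"{n}{k}.npz",p=p,d=d)
    s=400//(b[1]-b[0])+0.0
    s=400/(b[1]-b[0])
    q=cv2.resize(p[b[2]:b[3],b[0]:b[1]],(400,400),interpolation=cv2.INTER_CUBIC)[:,:,::-1]
    q=np.clip(q.astype(int)*1.7,0,255).astype(np.uint8)
    L=lambda P,c:cv2.polylines(q,[((proj(n,P)-[b[0],b[2]]+.5)*s).astype(np.int32)],True,c,1)
    if len(sys.argv)<3:
        L(np.c_[0*t-.009,.03*np.cos(t),.03*np.sin(t)]@M.T+p0,(0,255,0))
        L(np.c_[.046*np.cos(t),.046*np.sin(t),0*t]@C.T+o,(0,0,255))
    ims.append(q)
cv2.imwrite(f"pics/see{k}.png",np.hstack(ims))
E
python3 see.py 9
```

```text
7.33 [0.4453 0.181  0.243 ] [-0.004  0.971 -0.011] [-0.9  0.2 -1.9] 0.058 [ 0.46 -0.49  1.94 -0.29  1.17 -1.06]
tcp in collar [-5.   0.8 74.3] rot [ 0.011 -0.011  0.002]
```

View pics/see9.png

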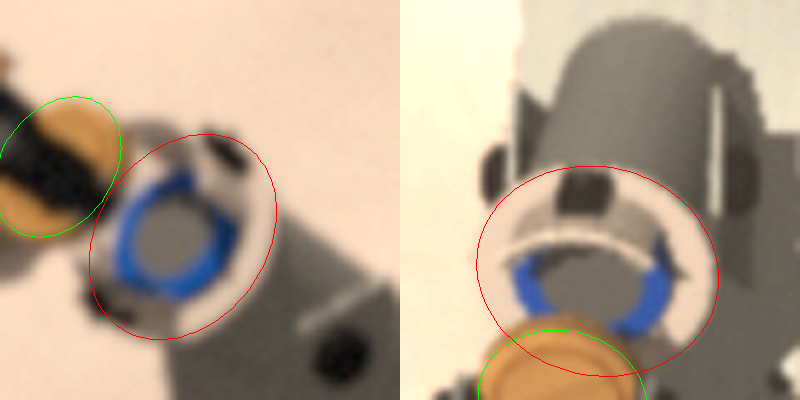

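```bash
python3 - <<'E'
from plan import *
from scipy.optimize import least_squares
o=np.array([.492,.1795,.185]);C=Rc(-.016)
for n,b in(("side",(225,285,180,240)),("top",(205,275,225,295))):
    p=np.load(f"{n}1.npz")["p"].astype(np.uint8)
    s=10;q=cv2.resize(p[b[2]:b[3],b[0]:b[1]],None,fx=s,fy=s,interpolation=cv2.INTER_CUBIC).astype(int)
    m=((q[...,2]-q[...,0]>25)).astype(np.uint8)
    k,l,stt,_=cv2.connectedComponentsWithStats(m);i=1+np.argmax(stt[1:,4]);m=(l==i).astype(np.uint8)
    cs,_=cv2.findContours(m,cv2.RETR_EXTERNAL,cv2.CHAIN_APPROX_NONE)
    c=max(cs,key=len)[:,0]; hull=cv2.convexHull(c)[:,0]
    e=cv2.fitEllipse(hull);print(n,"ellipse ctr",(np.array(e[0])+.5)/s-.5+[b[0],b[2]],e[1],e[2])
    a=np.linspace(0,2*np.pi,200)
    def model(v): return proj(n,np.c_[v[2]*np.cos(a),v[2]*np.sin(a),0*a+.005]@C.T+o+[v[0],v[1],0])
    H=(cv2.convexHull(c,returnPoints=True)[:,0]+.5)/s-.5+[b[0],b[2]]
    if n=="top": H=H[H[:,1]>np.percentile(H[:,1],35)]
    f=lambda v:[np.min(np.linalg.norm(model(v)-h,axis=1)) for h in H]
    # signed
    def f(v):
        M=model(v);ct=M.mean(0);out=[]
        for h in H:
            j=np.argmin(np.linalg.norm(M-h,axis=1));out.append(np.linalg.norm(h-ct)-np.linalg.norm(M[j]-ct))
        return out
    for r0 in (.029,.030,.031):
        r=least_squares(lambda v:f([v[0],v[1],r0]),[0,0],diff_step=1e-2,x_scale=1e-3)
        r=least_squares(lambda v:f([v[0]*1e-3,v[1]*1e-3,r0]),[1,1],diff_step=.05)
        print(n,r0,np.round(r.x,2),"mm cost",round(r.cost,3),len(H))
    r=least_squares(lambda v:f([v[0]*1e-3,v[1]*1e-3,v[2]*1e-3]),[1,1,30],diff_step=.02);print(n,np.round(r.x,2),r.cost)
E
```

```text
side ellipse ctr [250.47542419 215.77219543] (164.4280548095703, 182.42079162597656) 46.72529602050781
side 0.029 [-2.12 -2.78] mm cost 5.236 36
side 0.03 [-1.1  -2.49] mm cost 8.721 36
side 0.031 [ 0.81 -1.48] mm cost 14.19 36
side [-3.07 -3.44 27.99] 4.055153540915065
top ellipse ctr [238.20720215 274.84596558] (199.3526153564453, 266.24432373046875) 95.70072937011719
top 0.029 [-0.15  1.54] mm cost 0.069 30
top 0.03 [0.92 1.75] mm cost 0.244 30
top 0.031 [2.04 2.  ] mm cost 1.134 30
top [ 0.13  1.62 29.27] 0.039933910645668
```

```bash
python3 - <<'E'
from plan import *
for n,b in(("side",(205,285,170,250)),("top",(200,280,235,315))):
    p=np.load(f"{n}9.npz")["p"]
    q=cv2.resize(p[b[2]:b[3],b[0]:b[1]],(560,560),interpolation=cv2.INTER_CUBIC)[:,:,::-1]
    cv2.imwrite(f"pics/z{n}.png",np.clip(q*1.7,0,255).astype(np.uint8))
E
```

```text
(no output)
```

View pics/ztop.png

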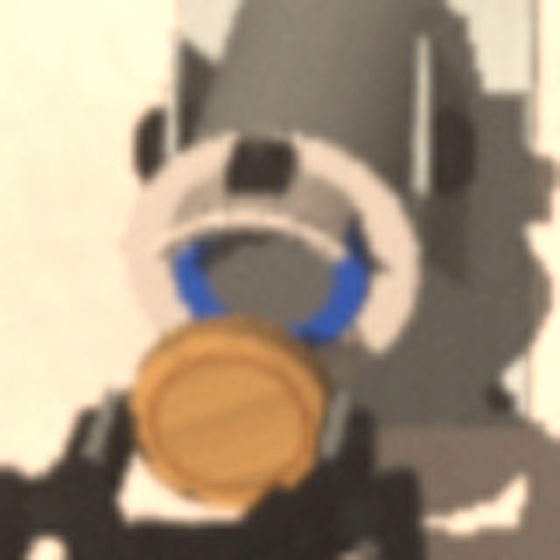

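View pics/zside.png

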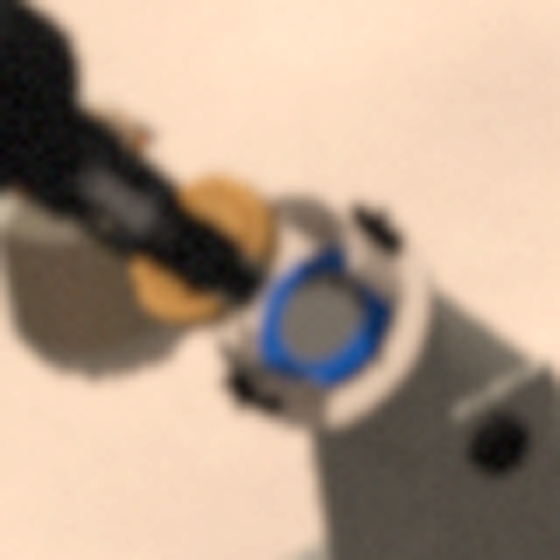

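```bash
cat > lidfit.py <<'E'
from plan import *
from scipy.optimize import least_squares
def lidfit(k,pose,box,n="top",thr=30):
    p0,M=pose
    p=np.load(f"{n}{k}.npz")["p"];b=box;s=8
    q=cv2.resize(p[b[2]:b[3],b[0]:b[1]],None,fx=s,fy=s,interpolation=cv2.INTER_CUBIC).astype(int)
    hsv=cv2.cvtColor(q.clip(0,255).astype(np.uint8),cv2.COLOR_RGB2HSV)
    m=((hsv[...,0]>5)&(hsv[...,0]<25)&(hsv[...,1]>120)&(hsv[...,2]>40)).astype(np.uint8)
    k_,l,stt,_=cv2.connectedComponentsWithStats(m);i=1+np.argmax(stt[1:,4]);m=(l==i).astype(np.uint8)
    c=max(cv2.findContours(m,cv2.RETR_EXTERNAL,cv2.CHAIN_APPROX_NONE)[0],key=len)
    H=(cv2.convexHull(c)[:,0]+.5)/s-.5+[b[0],b[2]]
    a=np.linspace(0,2*np.pi,200)
    def hull(v):
        P=np.vstack([np.c_[0*a+x,v[0]*1e-3+.03*np.cos(a),v[1]*1e-3+.03*np.sin(a)] for x in(.003,-.009)])@M.T+p0
        return cv2.convexHull(proj(n,P).astype(np.float32))
    f=lambda v:[cv2.pointPolygonTest(hull(v),(float(h[0]),float(h[1])),True) for h in H]
    r=least_squares(f,[0.1,.1],diff_step=1,loss="soft_l1",f_scale=.3)
    print(n,"lid offset from tcp, tool y,z mm",np.round(r.x,2),"rms px",np.std(f(r.x)),len(H))
    print(np.round(np.c_[H,f(r.x)],1)[::max(1,len(H)//14)].tolist())
    return r.x
E
python3 - <<'E'
from lidfit import *
pose=(np.array([.4453,.181,.243]),R.from_rotvec([-.004,.971,-.011]).as_matrix())
lidfit(9,pose,(200,280,235,315))
lidfit(9,pose,(205,285,170,250),"side")
E
```

```text
top lid offset from tcp, tool y,z mm [ 2.73 -0.02] rms px 0.3261809339781537 41
[[234.4, 280.1, 0.5], [243.8, 285.2, 0.4], [244.8, 286.6, 0.4], [245.8, 288.8, 0.6], [246.2, 290.6, 0.7], [245.7, 293.7, 1.4], [244.1, 301.6, 0.6], [243.6, 302.3, 0.5], [241.2, 304.4, 0.6], [234.9, 307.3, 0.1], [230.1, 306.4, 0.9], [228.4, 305.9, 1.0], [222.6, 302.8, 1.1], [221.3, 301.7, 1.1], [218.3, 297.6, 0.8], [217.4, 292.4, 0.5], [217.6, 291.9, 0.5], [220.3, 286.3, 1.2], [224.1, 282.3, 1.1], [226.7, 281.2, 1.2], [233.1, 280.1, 0.7]]Traceback (most recent call last):
  File "<stdin>", line 4, in <module>
  File "lidfit.py", line 17, in lidfit
    r=least_squares(f,[0.1,.1],diff_step=1,loss="soft_l1",f_scale=.3)
    return func(*args, **kwargs)
    result = trf(vector_fun.fun, vector_fun.jac, x0, f0, J0, lb, ub, ftol, xtol,
                 gtol, max_nfev, x_scale, loss_function, tr_solver,
                 tr_options.copy(), verbose, callback=callback_wrapped)
    return trf_no_bounds(
        fun, jac, x0, f0, J0, ftol, xtol, gtol, max_nfev, x_scale,
        loss_function, tr_solver, tr_options, verb
[... 827 characters left out ...]
elf.kwargs))
                      ~~~~~~~~^^^^^^^^^^^^^^^^^^^^^^^^^^^^^^
    return np.atleast_1d(self.fun(x))
                         ~~~~~~~~^^^
    return self.f(x, *self.args, **self.kwargs)
           ~~~~~~^^^^^^^^^^^^^^^^^^^^^^^^^^^^^^
  File "lidfit.py", line 16, in <lambda>
    f=lambda v:[cv2.pointPolygonTest(hull(v),(float(h[0]),float(h[1])),True) for h in H]
                                     ~~~~^^^
  File "lidfit.py", line 15, in hull
    return cv2.convexHull(proj(n,P).astype(np.float32))
                          ~~~~^^^^^
  File "h.py", line 11, in proj
    c=bot.calibration(cam);K=np.array(c["K"]);T=np.array(c["T"])
ValueError: time passes only in moves, steps and waits
```

```bash
sed -i 's/^from rig import bot/from rig import bot as _b\nclass _W:\n    _c={}\n    def __getattr__(s,k): return getattr(_b,k)\n    def calibration(s,n):\n        if n not in s._c: s._c[n]=_b.calibration(n)\n        return s._c[n]\nbot=_W()/' h.py
sed -i 's/True) for h in H\]/True)-v[2] for h in H]/; s/\[0.1,.1\],diff_step=1,/[1,1,.5],diff_step=.2,/' lidfit.py
python3 - <<'E'
from lidfit import *
print(bot.state()["time_s"])
pose=(np.array([.4453,.181,.243]),R.from_rotvec([-.004,.971,-.011]).as_matrix())
lidfit(9,pose,(200,280,235,315))
lidfit(9,pose,(205,285,170,250),"side")
E
```

```text
7.4333
top lid offset from tcp, tool y,z mm [ 2.29 -0.09  0.77] rms px 0.3060197079652841 41
[[234.4, 280.1, -0.2], [243.8, 285.2, -0.2], [244.8, 286.6, -0.2], [245.8, 288.8, 0.0], [246.2, 290.6, 0.2], [245.7, 293.7, 0.9], [244.1, 301.6, -0.0], [243.6, 302.3, -0.1], [241.2, 304.4, -0.1], [234.9, 307.3, -0.7], [230.1, 306.4, 0.1], [228.4, 305.9, 0.2], [222.6, 302.8, 0.2], [221.3, 301.7, 0.2], [218.3, 297.6, -0.2], [217.4, 292.4, -0.5], [217.6, 291.9, -0.5], [220.3, 286.3, 0.2], [224.1, 282.3, 0.2], [226.7, 281.2, 0.3], [233.1, 280.1, -0.0]]
side lid offset from tcp, tool y,z mm [2.17 2.23 1.75] rms px 1.2283027763896313 28
[[236.6, 195.2, 0.4], [239.6, 196.4, 0.2], [241.8, 198.2, 0.2], [243.4, 199.9, -0.3], [243.7, 201.2, -0.3], [243.6, 204.7, -0.3], [243.3, 205.6, -0.3], [242.8, 206.2, -0.1], [241.7, 206.4, 0.9], [238.8, 205.7, 3.8], [231.3, 200.2, 3.1], [229.3, 197.6, -0.2], [229.6, 196.9, -0.5], [230.2, 196.6, -0.4]]
```

```bash
python3 - <<'E'
from plan import *
o=np.array([.492,.1787,.185]);C=Rc(-.016)
for n in("side","top"):
    for z in(.01,.015):
        print(n,z,np.round(proj(n,np.array([[.039,0,z],[-.039,0,z],[0,0,z],[.01,0,z],[0,.01,z]])@C.T+o),1).tolist())
for n,b in(("side",(225,285,180,240)),("top",(205,275,225,295))):
    p=np.load(f"{n}1.npz")["p"]
    q=cv2.resize(p[b[2]:b[3],b[0]:b[1]],None,fx=8,fy=8,interpolation=cv2.INTER_CUBIC).astype(int).clip(0,255).astype(np.uint8)
    g=q.max(2);m=(g<62).astype(np.uint8)
    k,l,s,c=cv2.connectedComponentsWithStats(m)
    for i in range(1,k):
        if 200<s[i,4]<6000: print(n,np.round((c[i]+.5)/8-.5+[b[0],b[2]],1),s[i,4]/64,s[i,:4]/8)
E
```

```text
side 0.01 [[258.3, 202.3], [241.5, 225.1], [249.9, 213.7], [252.1, 210.8], [247.8, 212.0]]
side 0.015 [[257.3, 201.6], [240.5, 224.4], [248.9, 213.0], [251.1, 210.1], [246.7, 211.3]]
top 0.01 [[237.7, 258.7], [239.9, 290.1], [238.8, 274.6], [238.6, 270.6], [234.2, 274.6]]
top 0.015 [[237.4, 259.8], [239.6, 291.3], [238.5, 275.8], [238.2, 271.8], [233.8, 275.8]]
side [226.6 210.1] 72.71875 [ 0.    20.125  5.875 19.625]
side [258.6 202.7] 19.8125 [30.875 20.25   6.125  6.   ]
side [254.1 211. ] 90.859375 [22.    22.5   14.25  19.125]
side [241. 226.] 21.46875 [12.875 43.125  8.625  6.   ]
top [227.3 248.2] 42.578125 [20.75  17.375  5.125 13.25 ]
top [221.  255.1] 23.953125 [14.75 26.25  3.5   8.75]
top [236.8 258.5] 62.109375 [27.5   30.     9.5    7.625]
top [250.6 269.5] 14.84375 [44.125 41.375  4.25   7.875]
top [231.8 270.1] 33.84375 [23.125 43.375 10.875  6.375]
top [238.  292.5] 26.84375 [30.125 65.75   7.125  4.25 ]
```

```bash
sed -i 's/.1795,.185/.179,.185/' see.py; python3 - <<'E'
from plan import *
o=np.array([.492,.179,.185]);C=Rc(-.016)
plan(o+C@[.0,0,.05],intube())
E
```

```text
1 rows
[{"x": 26.6, "y": -1.5, "z": 3.4, "ax": 0.01, "ay": -0.008, "az": 0.001}]
```

Request:
move_arm:
  rows:
    - {"x":0,"y":-2,"z":5,"ax":0.01,"ay":-0.01,"az":0.001,"jaw":0.5}
    - {"x":0,"y":0,"z":0,"ax":0,"ay":0,"az":0,"jaw":0.5}
    - {"x":10,"y":0,"z":0,"ax":0,"ay":0,"az":0,"jaw":0.5}
    - {"x":10,"y":0,"z":0,"ax":0,"ay":0,"az":0,"jaw":0.5}
    - {"x":0,"y":0,"z":0,"ax":0,"ay":0,"az":0,"jaw":0.5}

```text
time_s: 7.85
tool_pos: [0.4643, 0.176, 0.2342]
orientation: [0.014, 0.954, -0.02]
wrist_force: [-0.5, -0.9, -1.4]
finger_gap: 0.0581
```

```bash
python3 see.py 10 x;python3 - <<'E'
from plan import *
o=np.array([.492,.179,.185]);C=Rc(-.016)
plan(o+C@[.0,0,.045],intube())
E
```

```text
7.85 [0.4643 0.176  0.2342] [ 0.014  0.954 -0.02 ] [-0.5 -0.9 -1.4] 0.0581 [ 0.43 -0.45  1.93 -0.28  1.11 -1.06]
tcp in collar [ 5.5 -3.5 56.2] rot [-0.008  0.006  0.002]
1 rows
[{"x": 12.3, "y": 3.2, "z": -6.2, "ax": -0.008, "ay": 0.007, "az": 0.002}]
```

View pics/see10.png

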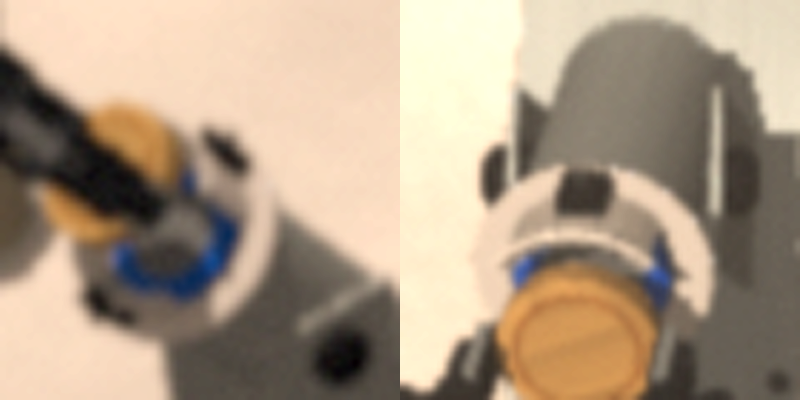

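Request:
move_arm:
  rows:
    - {"x":0,"y":3,"z":-5.5,"ax":-0.008,"ay":0.006,"az":0.002,"jaw":0.5}

```text
time_s: 8.03
tool_pos: [0.4599, 0.1792, 0.2328]
orientation: [0.008, 0.958, -0.015]
wrist_force: [0.2, 0.6, 0.6]
finger_gap: 0.0583
```

```bash
cat > w.py <<'E'
from plan import *
o=np.array([.492,.179,.185]);C=Rc(-.016)
p0,M=cur();s=bot.state();print(round(s["time_s"],2),"tcp in collar",np.round(C.T@(p0-o)*1e3,1),"rot needed",np.round(R.from_matrix(M.T@intube()).as_rotvec(),3),"F collar",np.round(C.T@s["wrist_force"],1),"gap",round(s["finger_gap"],4))
E
python3 w.py
```

```text
8.03 tcp in collar [ 1.1 -0.3 57.5] rot needed [ 0.     0.002 -0.   ] F collar [0.5 0.6 0.3] gap 0.0583
```

Request:
move_arm:
  rows:
    - {"x":0,"y":0,"z":0,"ax":0,"ay":0,"az":0,"jaw":0.5}
    - {"x":0,"y":0,"z":0,"ax":0,"ay":0,"az":0,"jaw":0.5}

```text
time_s: 8.2
tool_pos: [0.4591, 0.1799, 0.2322]
orientation: [0.007, 0.959, -0.013]
wrist_force: [-0.1, 1.0, -0.1]
finger_gap: 0.0581
```

```bash
python3 w.py
```

```text
8.2 tcp in collar [ 0.1  0.4 57.6] rot needed [ 0.001  0.001 -0.001] F collar [-0.1  1.   0. ] gap 0.0581
```

Request:
move_arm:
  rows:
    - {"x":0,"y":0,"z":0,"ax":0,"ay":0,"az":0,"jaw":0.5}
    - {"x":0,"y":0,"z":0,"ax":0,"ay":0,"az":0,"jaw":0.5}

```text
time_s: 8.37
tool_pos: [0.4588, 0.1803, 0.2325]
orientation: [0.006, 0.959, -0.012]
wrist_force: [0.3, -0.3, -1.1]
finger_gap: 0.0583
```

```bash
python3 w.py
```

```text
8.37 tcp in collar [ 0.1  0.8 58. ] rot needed [ 0.002  0.001 -0.001] F collar [-0.4 -0.3 -1.1] gap 0.0583
```

Request:
move_arm:
  rows:
    - {"x":8,"y":-0.6,"z":0,"ax":0,"ay":0,"az":0,"jaw":0.5}
    - {"x":6,"y":0,"z":0,"ax":0,"ay":0,"az":0,"jaw":0.5}

```text
time_s: 8.53
tool_pos: [0.4675, 0.1801, 0.2222]
orientation: [0.007, 0.956, -0.011]
wrist_force: [-0.6, 0.1, -0.5]
finger_gap: 0.0582
```

```bash
python3 w.py; python3 see.py 11 x
```

```text
8.53 tcp in collar [ 1.2  0.7 44.5] rot needed [ 0.002  0.004 -0.003] F collar [-0.8  0.1 -0.1] gap 0.0582
8.53 [0.4675 0.1801 0.2222] [ 0.007  0.956 -0.011] [-0.6  0.1 -0.5] 0.0582 [ 0.43 -0.43  1.94 -0.28  1.08 -1.06]
tcp in collar [ 1.2  0.7 44.5] rot [ 0.002  0.004 -0.003]
```

View pics/see11.png

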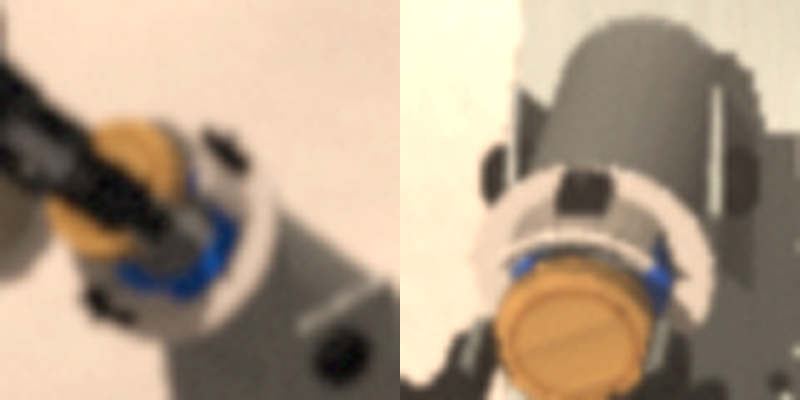

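Request:
move_arm:
  rows:
    - {"x":6,"y":-0.6,"z":-1,"ax":0,"ay":0.003,"az":0,"jaw":0.5}
    - {"x":4,"y":0,"z":0,"ax":0,"ay":0,"az":0,"jaw":0.5}

```text
time_s: 8.8
tool_pos: [0.4727, 0.1791, 0.2122]
orientation: [0.007, 0.96, -0.012]
wrist_force: [-0.1, 0.4, 0.4]
finger_gap: 0.0582
```

```bash
python3 w.py
```

```text
8.8 tcp in collar [-0.2 -0.2 33.4] rot needed [ 0.002 -0.001 -0.002] F collar [0.1 0.4 0.4] gap 0.0582
```

Request:
move_arm:
  rows:
    - {"x":5,"y":0,"z":0,"ax":0,"ay":0,"az":0,"jaw":0.5}
    - {"x":0,"y":0,"z":0,"ax":0,"ay":0,"az":0,"jaw":0.5}

```text
time_s: 8.97
tool_pos: [0.4758, 0.1789, 0.2063]
orientation: [0.007, 0.962, -0.012]
wrist_force: [0.1, 0.0, -0.0]
finger_gap: 0.0579
```

```bash
python3 w.py; python3 see.py 12 x
```

```text
8.97 tcp in collar [-1.1 -0.4 26.7] rot needed [ 0.002 -0.002 -0.002] F collar [ 0.1  0.  -0.1] gap 0.0579
8.97 [0.4758 0.1789 0.2063] [ 0.007  0.962 -0.012] [ 0.1  0.  -0. ] 0.0579 [ 0.42 -0.4   1.95 -0.28  1.05 -1.07]
tcp in collar [-1.1 -0.4 26.7] rot [ 0.002 -0.002 -0.002]
```

View pics/see12.png

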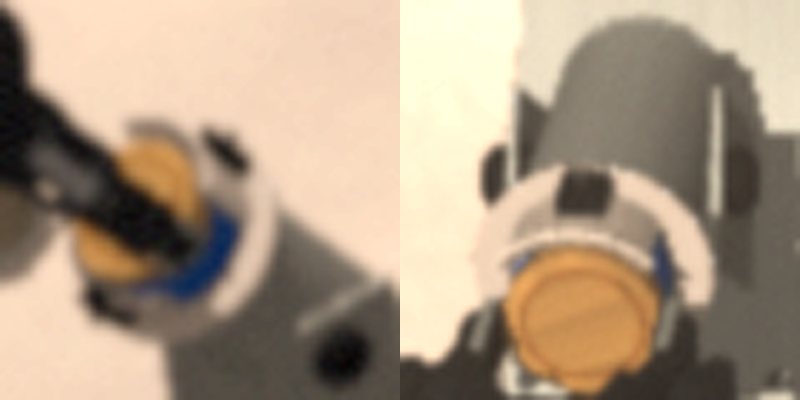

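Request:
move_arm:
  rows:
    - {"x":5,"y":0.3,"z":0.8,"ax":0,"ay":0,"az":0,"jaw":0.5}
    - {"x":0,"y":0,"z":0,"ax":0,"ay":0,"az":0,"jaw":0.5}

```text
time_s: 9.23
tool_pos: [0.479, 0.1797, 0.2034]
orientation: [0.008, 0.963, -0.011]
wrist_force: [-0.1, 0.2, -0.8]
finger_gap: 0.0583
```

```bash
python3 w.py
```

```text
9.23 tcp in collar [-0.1  0.5 22.5] rot needed [ 0.001 -0.003 -0.003] F collar [-0.5  0.2 -0.6] gap 0.0583
```

Request:
move_arm:
  rows:
    - {"x":3,"y":0,"z":0,"ax":0,"ay":0,"az":0,"jaw":0.5}
    - {"x":2,"y":0,"z":0,"ax":0,"ay":0,"az":0,"jaw":0.5}

```text
time_s: 9.4
tool_pos: [0.4822, 0.1799, 0.1999]
orientation: [0.008, 0.961, -0.011]
wrist_force: [-0.7, -0.2, 0.2]
finger_gap: 0.058
```

```bash
python3 w.py; python3 see.py 13 x
```

```text
9.4 tcp in collar [ 0.5  0.7 17.8] rot needed [ 0.001 -0.001 -0.004] F collar [-0.5 -0.2  0.6] gap 0.058
9.4 [0.4822 0.1799 0.1999] [ 0.008  0.961 -0.011] [-0.7 -0.2  0.2] 0.058 [ 0.41 -0.37  1.94 -0.28  1.02 -1.07]
tcp in collar [ 0.5  0.7 17.8] rot [ 0.001 -0.001 -0.004]
```

View pics/see13.png

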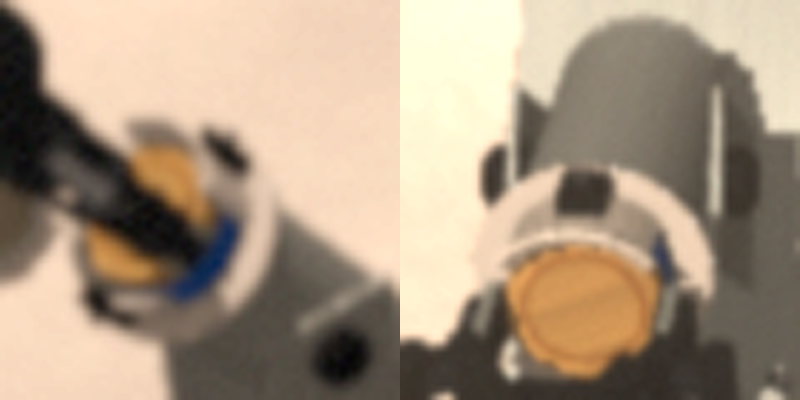

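Request:
move_arm:
  rows:
    - {"x":2,"y":-0.4,"z":-0.4,"ax":0,"ay":0,"az":0,"jaw":0.5}
    - {"x":0.5,"y":0,"z":0,"ax":0,"ay":0,"az":0,"jaw":0.5}

```text
time_s: 9.67
tool_pos: [0.4832, 0.1794, 0.1976]
orientation: [0.008, 0.961, -0.011]
wrist_force: [-1.6, -0.8, -0.3]
finger_gap: 0.0581
```

```bash
python3 w.py
```

```text
9.67 tcp in collar [ 0.   0.3 15.3] rot needed [ 0.001 -0.002 -0.004] F collar [-1.5 -0.9  0.7] gap 0.0581
```

Request:
move_arm:
  rows:
    - {"x":1.5,"y":0,"z":0,"ax":0,"ay":0,"az":0,"jaw":0.5}
    - {"x":0,"y":0,"z":0,"ax":0,"ay":0,"az":0,"jaw":0.5}

```text
time_s: 9.83
tool_pos: [0.4838, 0.1794, 0.1959]
orientation: [0.008, 0.963, -0.011]
wrist_force: [-2.8, 0.1, 0.2]
finger_gap: 0.058
```

```bash
python3 w.py
```

```text
9.83 tcp in collar [-0.5  0.2 13.6] rot needed [ 0.001 -0.003 -0.003] F collar [-2.2  0.1  1.8] gap 0.058
```

Request:
move_arm:
  rows:
    - {"x":0,"y":0,"z":0,"ax":0,"ay":0,"az":0,"jaw":0.9}
    - {"x":0,"y":0,"z":0,"ax":0,"ay":0,"az":0,"jaw":0.9}
    - {"x":0,"y":0,"z":0,"ax":0,"ay":0,"az":0,"jaw":0.9}
    - {"x":0,"y":0,"z":0,"ax":0,"ay":0,"az":0,"jaw":0.9}

```text
time_s: 10.17
tool_pos: [0.4846, 0.1793, 0.1969]
orientation: [0.008, 0.96, -0.011]
wrist_force: [0.1, 0.3, 0.7]
finger_gap: 0.0768
```

```bash
python3 w.py; python3 see.py 14 x
```

```text
10.17 tcp in collar [ 0.8  0.2 14. ] rot needed [ 0.001  0.    -0.004] F collar [0.5 0.3 0.5] gap 0.0768
10.17 [0.4846 0.1793 0.1969] [ 0.008  0.96  -0.011] [0.1 0.3 0.7] 0.0768 [ 0.41 -0.37  1.94 -0.28  1.01 -1.07]
tcp in collar [ 0.8  0.2 14. ] rot [ 0.001  0.    -0.004]
```

View pics/see14.png

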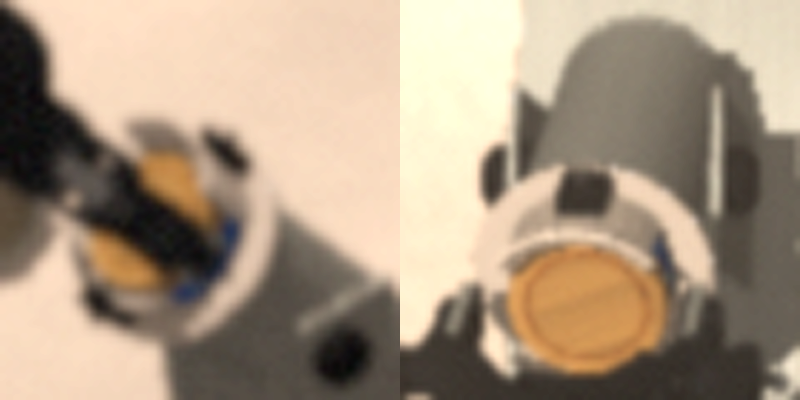

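Request:
move_arm:
  rows:
    - {"x":-10,"y":0,"z":-0.5,"ax":0,"ay":0,"az":0,"jaw":0.9}
    - {"x":-12,"y":0,"z":0,"ax":0,"ay":0,"az":0,"jaw":0.9}
    - {"x":-12,"y":0,"z":0,"ax":0,"ay":0,"az":0,"jaw":0.9}
    - {"x":-5,"y":0,"z":0,"ax":0,"ay":0,"az":0,"jaw":0.5}
    - {"x":0,"y":0,"z":0,"ax":0,"ay":0,"az":0,"jaw":0}
    - {"x":0,"y":0,"z":0,"ax":0,"ay":0,"az":0,"jaw":0}
    - {"x":0,"y":0,"z":0,"ax":0,"ay":0,"az":0,"jaw":0}
    - {"x":0,"y":0,"z":0,"ax":0,"ay":0,"az":0,"jaw":0}
    - {"x":0,"y":0,"z":0,"ax":0,"ay":0,"az":0,"jaw":0}
    - {"x":0,"y":0,"z":0,"ax":0,"ay":0,"az":0,"jaw":0}

```text
time_s: 11.1
tool_pos: [0.4598, 0.1793, 0.2306]
orientation: [0.008, 0.96, -0.011]
wrist_force: [-0.6, 0.2, -0.6]
finger_gap: 0.0002
```

```bash
python3 w.py; python3 see.py 15 x
```

```text
11.1 tcp in collar [-0.2 -0.2 55.9] rot needed [ 0.001 -0.001 -0.003] F collar [-0.9  0.2 -0.1] gap 0.0002
11.1 [0.4598 0.1793 0.2306] [ 0.008  0.96  -0.011] [-0.6  0.2 -0.6] 0.0002 [ 0.44 -0.46  1.94 -0.28  1.11 -1.06]
tcp in collar [-0.2 -0.2 55.9] rot [ 0.001 -0.001 -0.003]
```

View pics/see15.png

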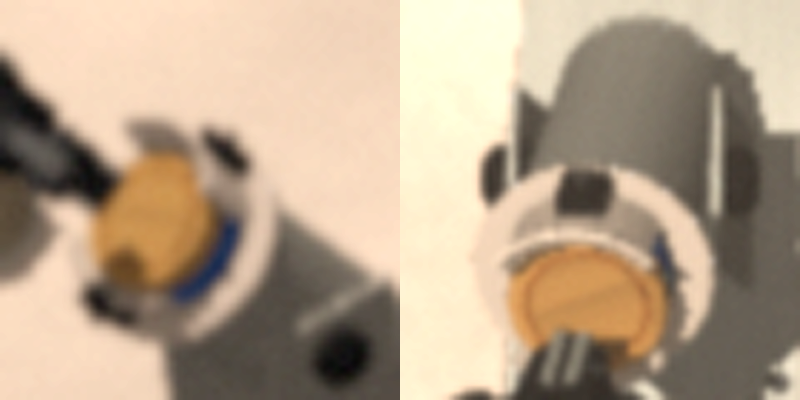

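Request:
move_arm:
  rows:
    - {"x":10,"y":0,"z":0,"ax":0,"ay":0,"az":0,"jaw":0}
    - {"x":9,"y":0,"z":0,"ax":0,"ay":0,"az":0,"jaw":0}
    - {"x":4,"y":0,"z":0,"ax":0,"ay":0,"az":0,"jaw":0}
    - {"x":0,"y":0,"z":0,"ax":0,"ay":0,"az":0,"jaw":0}

```text
time_s: 11.53
tool_pos: [0.4743, 0.179, 0.209]
orientation: [0.008, 0.961, -0.012]
wrist_force: [-0.3, 0.1, 0.1]
finger_gap: -0.0002
```

```bash
python3 w.py
```

```text
11.53 tcp in collar [-0.7 -0.3 29.8] rot needed [ 0.001 -0.002 -0.003] F collar [-0.2  0.1  0.3] gap -0.0002
```

Request:
move_arm:
  rows:
    - {"x":4,"y":0,"z":0.5,"ax":0,"ay":0,"az":0,"jaw":0}
    - {"x":4,"y":0,"z":0,"ax":0,"ay":0,"az":0,"jaw":0}
    - {"x":3,"y":0,"z":0,"ax":0,"ay":0,"az":0,"jaw":0}

```text
time_s: 11.78
tool_pos: [0.4818, 0.179, 0.1999]
orientation: [0.008, 0.961, -0.012]
wrist_force: [-0.2, 0.7, -0.4]
finger_gap: 0.0003
```

```bash
python3 w.py
```

```text
11.78 tcp in collar [ 0.2 -0.2 18.1] rot needed [ 0.001 -0.001 -0.003] F collar [-0.4  0.7 -0.2] gap 0.0003
```

Request:
move_arm:
  rows:
    - {"x":4,"y":0,"z":0,"ax":0,"ay":0,"az":0,"jaw":0}
    - {"x":3,"y":0,"z":0,"ax":0,"ay":0,"az":0,"jaw":0}

```text
time_s: 11.95
tool_pos: [0.486, 0.1789, 0.1941]
orientation: [0.009, 0.961, -0.012]
wrist_force: [-6.7, -0.5, 4.4]
finger_gap: 0.0001
```

```bash
python3 w.py
```

```text
11.95 tcp in collar [ 0.3 -0.2 10.9] rot needed [ 0.001 -0.002 -0.003] F collar [-3.  -0.6  7.4] gap 0.0001
```

Request:
move_arm:
  rows:
    - {"x":3,"y":0,"z":0,"ax":0,"ay":0,"az":0,"jaw":0}
    - {"x":2,"y":0,"z":0,"ax":0,"ay":0,"az":0,"jaw":0}

```text
time_s: 12.12
tool_pos: [0.489, 0.1789, 0.19]
orientation: [0.009, 0.962, -0.012]
wrist_force: [-6.0, 0.0, 3.6]
finger_gap: -0.0001
```

```bash
python3 w.py
```

```text
12.12 tcp in collar [ 0.4 -0.1  5.8] rot needed [ 0.    -0.002 -0.003] F collar [-2.8 -0.1  6.4] gap -0.0001
```

Request:
move_arm:
  rows:
    - {"x":2,"y":0,"z":0,"ax":0,"ay":0,"az":0,"jaw":0}
    - {"x":1,"y":0,"z":0,"ax":0,"ay":0,"az":0,"jaw":0}

```text
time_s: 12.28
tool_pos: [0.4908, 0.1789, 0.1875]
orientation: [0.009, 0.962, -0.012]
wrist_force: [-5.4, -0.5, 4.5]
finger_gap: 0.0001
```

```bash
python3 w.py
```

```text
12.28 tcp in collar [ 0.4 -0.1  2.7] rot needed [ 0.    -0.002 -0.003] F collar [-1.8 -0.6  6.8] gap 0.0001
```

Request:
move_arm:
  rows:
    - {"x":-3,"y":0,"z":0,"ax":0,"ay":0,"az":0,"jaw":0}
    - {"x":-2,"y":0,"z":0,"ax":0,"ay":0,"az":0,"jaw":0}

```text
time_s: 12.45
tool_pos: [0.4879, 0.1789, 0.1916]
orientation: [0.009, 0.962, -0.012]
wrist_force: [-5.5, 0.6, 2.9]
finger_gap: -0.0001
```

```bash
python3 w.py
```

```text
12.45 tcp in collar [ 0.4 -0.1  7.8] rot needed [ 0.    -0.003 -0.003] F collar [-2.9  0.5  5.5] gap -0.0001
```

Request:
move_arm:
  rows:
    - {"x":-4,"y":0,"z":0,"ax":0,"ay":0,"az":0,"jaw":0}

```text
time_s: 12.53
tool_pos: [0.4855, 0.1789, 0.1948]
orientation: [0.009, 0.963, -0.012]
wrist_force: [-0.8, -0.1, 0.2]
finger_gap: -0.0001
```

```bash
python3 w.py
```

```text
12.53 tcp in collar [ 0.3 -0.2 11.7] rot needed [ 0.    -0.003 -0.003] F collar [-0.6 -0.1  0.6] gap -0.0001
```

Request:
move_arm:
  rows:
    - {"x":-15,"y":0,"z":0,"ax":0,"ay":0,"az":0,"jaw":0}
    - {"x":-25,"y":0,"z":0,"ax":0,"ay":0,"az":0,"jaw":0}
    - {"x":-30,"y":0,"z":0,"ax":0,"ay":0,"az":0,"jaw":0}
    - {"x":-10,"y":0,"z":-10,"ax":0,"ay":0,"az":0,"jaw":0}

```text
time_s: 12.87
tool_pos: [0.4298, 0.1786, 0.255]
orientation: [0.008, 0.967, -0.015]
wrist_force: [0.9, 0.9, -0.8]
finger_gap: 0.0002
```

```bash
python3 w.py; python3 see.py 16 x
```

```text
12.87 tcp in collar [-10.8  -1.4  93. ] rot needed [ 0.    -0.007  0.   ] F collar [ 0.3  0.9 -1.2] gap 0.0002
12.87 [0.4298 0.1786 0.255 ] [ 0.008  0.967 -0.015] [ 0.9  0.9 -0.8] 0.0002 [ 0.48 -0.55  1.95 -0.29  1.21 -1.05]
tcp in collar [-10.8  -1.4  93. ] rot [ 0.    -0.007  0.   ]
```

View pics/see16.png

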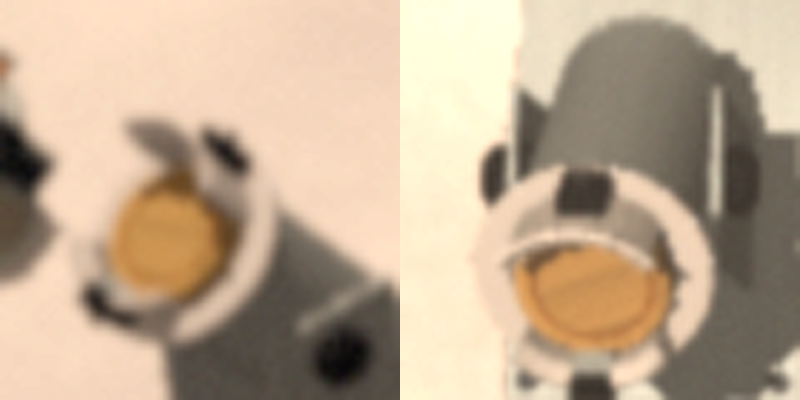

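```bash
cat > hchk.py <<'E'
from plan import *
import sys
o=np.array([.492,.179,.185]);C=Rc(-.016)
for n in("side","top"):
  for k in sys.argv[1:]:
    z=np.load(f"{n}{k}.npz");p,d=z["p"],z["d"];P=(cloud(n,d)-o)@C*1e3
    hsv=cv2.cvtColor(p,cv2.COLOR_RGB2HSV)
    r=np.hypot(P[...,0],P[...,1])
    org=(hsv[...,0]>5)&(hsv[...,0]<25)&(hsv[...,1]>120)&(r<24)&(abs(P[...,2])<60)&(d>0)
    blu=(hsv[...,0]>100)&(hsv[...,0]<130)&(hsv[...,1]>100)&(r<34)&(abs(P[...,2])<60)&(d>0)
    fl=(r>37)&(r<44)&(abs(P[...,1])>30)&(hsv[...,1]<80)&(hsv[...,2]>90)&(abs(P[...,2])<10)
    for nm,m in(("lid",org),("blue",blu),("flange",fl)):
        q=P[m]
        if len(q)>8:
            A=np.c_[q[:,:2],np.ones(len(q))];c=np.linalg.lstsq(A,q[:,2],rcond=None)[0]
            print(n,k,nm,len(q),"med h",round(np.median(q[:,2]),1),"mean xy",np.round(q[:,:2].mean(0),1),"tilt",np.round(c[:2],2))
E
python3 hchk.py 1 15 16
```

```text
side 1 blue 97 med h 4.0 mean xy [-5.6 -3.9] tilt [-0. -0.]
side 1 flange 73 med h 0.1 mean xy [-1.  -7.2] tilt [ 0.   -0.01]
side 15 lid 181 med h 24.8 mean xy [-0.1 -0.6] tilt [-0.02 -0.05]
side 15 blue 17 med h 4.8 mean xy [ -0.7 -26.5] tilt [ 0.02 -0.31]
side 15 flange 42 med h -0.6 mean xy [  1.1 -37.1] tilt [ 0.   -0.01]
side 16 lid 167 med h 9.1 mean xy [-1.3  0.2] tilt [ 0.   -0.01]
side 16 flange 76 med h -0.6 mean xy [ -1.3 -13.2] tilt [-0.01  0.  ]
top 1 blue 125 med h 5.1 mean xy [-13.4   1.4] tilt [ 0.03 -0.02]
top 1 flange 140 med h -0.1 mean xy [ 0.6 -0.4] tilt [-0.01  0.  ]
top 15 lid 296 med h 24.9 mean xy [ 3.1 -1. ] tilt [0.02 0.  ]
top 15 flange 124 med h 0.1 mean xy [ 2.5 -2.6] tilt [0. 0.]
top 16 lid 270 med h 9.8 mean xy [-3.2  0.9] tilt [ 0.01 -0.01]
top 16 flange 144 med h -0.4 mean xy [ 0.9 -2. ] tilt [0.01 0.  ]
```

```bash
python3 - <<'E'
from plan import *
a,A=plan([.48,-.09,.32],down())
E
```

```text
8 rows
[{"x": -3.0, "y": -34.0, "z": 10.0, "ax": 0.0, "ay": 0.075, "az": 0.0}, {"x": -4.0, "y": -33.0, "z": 11.0, "ax": 0.0, "ay": 0.075, "az": 0.0}, {"x": -5.0, "y": -34.0, "z": 9.0, "ax": 0.0, "ay": 0.075, "az": 0.0}, {"x": -5.0, "y": -33.0, "z": 10.0, "ax": 0.0, "ay": 0.075, "az": 0.0}, {"x": -6.0, "y": -34.0, "z": 9.0, "ax": 0.0, "ay": 0.075, "az": 0.0}, {"x": -7.0, "y": -33.0, "z": 9.0, "ax": 0.0, "ay": 0.075, "az": 0.0}, {"x": -7.0, "y": -34.0, "z": 8.0, "ax": 0.0, "ay": 0.075, "az": 0.0}, {"x": -7.9, "y": -33.0, "z": 7.3, "ax": 0.0, "ay": 0.075, "az": 0.0}]
```

Request:
move_arm:
  rows:
    - {"x":-20,"y":0,"z":0,"ax":0,"ay":0,"az":0,"jaw":0}
    - {"x":-3,"y":-34,"z":10,"ax":0,"ay":0.075,"az":0,"jaw":0.3}
    - {"x":-4,"y":-33,"z":11,"ax":0,"ay":0.075,"az":0,"jaw":0.5}
    - {"x":-5,"y":-34,"z":9,"ax":0,"ay":0.075,"az":0,"jaw":1}
    - {"x":-5,"y":-33,"z":10,"ax":0,"ay":0.075,"az":0,"jaw":1}
    - {"x":-6,"y":-34,"z":9,"ax":0,"ay":0.075,"az":0,"jaw":1}
    - {"x":-7,"y":-33,"z":9,"ax":0,"ay":0.075,"az":0,"jaw":1}
    - {"x":-7,"y":-34,"z":8,"ax":0,"ay":0.075,"az":0,"jaw":1}
    - {"x":-8,"y":-33,"z":7,"ax":0,"ay":0.075,"az":0,"jaw":1}
    - {"x":0,"y":0,"z":0,"ax":0,"ay":0,"az":0,"jaw":1}

```text
time_s: 13.8
tool_pos: [0.4759, -0.0935, 0.3257]
orientation: [-0.006, 1.608, 0.018]
wrist_force: [0.4, -0.5, -0.9]
finger_gap: 0.0856
```

```bash
python3 - <<'E'
from plan import *
st();a,A=plan([.6415,-.2385,.08],down())
E
```

```text
13.8 [ 0.4759 -0.0935  0.3257] [-0.006  1.608  0.018] [ 0.4 -0.5 -0.9] 0.0856 [-0.27 -0.03  1.3  -0.    1.91 -1.86]
9 rows
[{"x": 26.0, "y": -17.0, "z": 19.0, "ax": 0.003, "ay": -0.004, "az": -0.001}, {"x": 27.0, "y": -16.0, "z": 19.0, "ax": 0.003, "ay": -0.004, "az": -0.001}, {"x": 27.0, "y": -17.0, "z": 19.0, "ax": 0.003, "ay": -0.004, "az": -0.001}, {"x": 26.0, "y": -16.0, "z": 19.0, "ax": 0.003, "ay": -0.004, "az": -0.001}, {"x": 27.0, "y": -16.0, "z": 19.0, "ax": 0.003, "ay": -0.004, "az": -0.001}, {"x": 27.0, "y": -16.0, "z": 19.0, "ax": 0.003, "ay": -0.004, "az": -0.001}, {"x": 27.0, "y": -16.0, "z": 19.0, "ax": 0.003, "ay": -0.004, "az": -0.001}, {"x": 27.0, "y": -16.0, "z": 19.0, "ax": 0.003, "ay": -0.004, "az": -0.001}, {"x": 27.6, "y": -16.3, "z": 18.3, "ax": 0.003, "ay": -0.004, "az": -0.001}]
```

Request:
move_arm:
  rows:
    - {"x":26,"y":-17,"z":19,"ax":0.003,"ay":-0.004,"az":0,"jaw":1}
    - {"x":27,"y":-16,"z":19,"ax":0.003,"ay":-0.004,"az":0,"jaw":1}
    - {"x":27,"y":-17,"z":19,"ax":0.003,"ay":-0.004,"az":0,"jaw":1}
    - {"x":26,"y":-16,"z":19,"ax":0.003,"ay":-0.004,"az":0,"jaw":1}
    - {"x":27,"y":-16,"z":19,"ax":0.003,"ay":-0.004,"az":0,"jaw":1}
    - {"x":27,"y":-16,"z":19,"ax":0.003,"ay":-0.004,"az":0,"jaw":1}
    - {"x":27,"y":-16,"z":19,"ax":0.003,"ay":-0.004,"az":0,"jaw":1}
    - {"x":27,"y":-16,"z":19,"ax":0.003,"ay":-0.004,"az":0,"jaw":1}
    - {"x":20,"y":-16,"z":18,"ax":0,"ay":-0.004,"az":0,"jaw":1}
    - {"x":0,"y":0,"z":0,"ax":0,"ay":0,"az":0,"jaw":1}

```text
time_s: 14.63
tool_pos: [0.6477, -0.2496, 0.0586]
orientation: [0.024, 1.58, -0.003]
wrist_force: [-1.2, -0.5, -2.1]
finger_gap: 0.0852
```

```bash
python3 - <<'E'
from plan import *
st();a,A=plan([.6415,-.2385,.03],down())
E
```

```text
14.63 [ 0.6477 -0.2496  0.0586] [ 0.024  1.58  -0.003] [-1.2 -0.5 -2.1] 0.0852 [-0.42  0.64  1.01  0.01  1.5  -1.98]
1 rows
[{"x": 28.8, "y": 10.6, "z": -6.2, "ax": -0.001, "ay": -0.009, "az": -0.014}]
```

Request:
move_arm:
  rows:
    - {"x":0,"y":11,"z":-6,"ax":0,"ay":-0.009,"az":-0.014,"jaw":1}
    - {"x":20,"y":0,"z":0,"ax":0,"ay":0,"az":0,"jaw":1}
    - {"x":0,"y":0,"z":0,"ax":0,"ay":0,"az":0,"jaw":1}
    - {"x":0,"y":0,"z":0,"ax":0,"ay":0,"az":0,"jaw":1}

```text
time_s: 14.97
tool_pos: [0.6394, -0.2388, 0.0289]
orientation: [0.018, 1.58, -0.013]
wrist_force: [-0.2, 0.1, 1.3]
finger_gap: 0.0852
```

```bash
python3 - <<'E'
from plan import *
st();a,A=plan([.6415,-.2385,.005],down())
E
```

```text
14.97 [ 0.6394 -0.2388  0.0289] [ 0.018  1.58  -0.013] [-0.2  0.1  1.3] 0.0852 [-0.41  0.64  1.09 -0.    1.43 -1.96]
1 rows
[{"x": 23.9, "y": 0.2, "z": 2.3, "ax": -0.004, "ay": -0.009, "az": -0.004}]
```

Request:
move_arm:
  rows:
    - {"x":19,"y":0,"z":2,"ax":-0.004,"ay":-0.009,"az":-0.004,"jaw":1}
    - {"x":4,"y":0,"z":0,"ax":0,"ay":0,"az":0,"jaw":1}
    - {"x":0,"y":0,"z":0,"ax":0,"ay":0,"az":0,"jaw":1}
    - {"x":0,"y":0,"z":0,"ax":0,"ay":0,"az":0,"jaw":1}

```text
time_s: 15.3
tool_pos: [0.6424, -0.2393, 0.0092]
orientation: [0.011, 1.567, -0.014]
wrist_force: [0.6, 0.2, -0.6]
finger_gap: 0.0854
```

```bash
python3 - <<'E'
from plan import *
st();a,A=plan([.6415,-.2385,.005],down())
p,d=bot.snapshot("side");b=(355,435,270,350)
q=cv2.resize(p[b[2]:b[3],b[0]:b[1]],(560,560),interpolation=cv2.INTER_CUBIC)[:,:,::-1]
cv2.imwrite("pics/s17.png",np.clip(q*1.7,0,255).astype(np.uint8))
E
```

```text
15.3 [ 0.6424 -0.2393  0.0092] [ 0.011  1.567 -0.014] [ 0.6  0.2 -0.6] 0.0854 [-0.41  0.66  1.1  -0.    1.38 -1.97]
1 rows
[{"x": 4.2, "y": 0.8, "z": -1.0, "ax": 0.0, "ay": 0.004, "az": 0.002}]
```

View pics/s17.png

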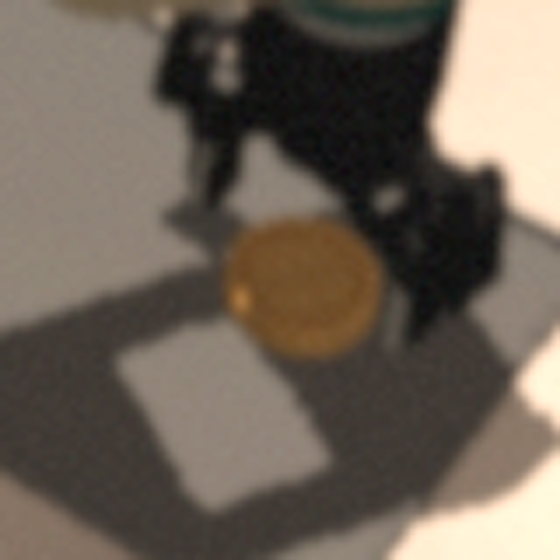

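Request:
move_arm:
  rows:
    - {"x":4,"y":0.5,"z":-0.5,"ax":0,"ay":0.003,"az":0,"jaw":1}
    - {"x":0,"y":0,"z":0,"ax":0,"ay":0,"az":0,"jaw":0.5}
    - {"x":0,"y":0,"z":0,"ax":0,"ay":0,"az":0,"jaw":0.5}
    - {"x":0,"y":0,"z":0,"ax":0,"ay":0,"az":0,"jaw":0.5}
    - {"x":0,"y":0,"z":0,"ax":0,"ay":0,"az":0,"jaw":0.5}
    - {"x":0,"y":0,"z":0,"ax":0,"ay":0,"az":0,"jaw":0.5}
    - {"x":0,"y":0,"z":0,"ax":0,"ay":0,"az":0,"jaw":0.5}
    - {"x":0,"y":0,"z":0,"ax":0,"ay":0,"az":0,"jaw":0.5}
  force: 30

```text
time_s: 16.02
tool_pos: [0.6444, -0.24, 0.0108]
orientation: [0.009, 1.563, -0.017]
wrist_force: [-0.4, -0.6, -0.7]
finger_gap: 0.0568
```

```bash
python3 -c "
from plan import *
st()"
```

```text
16.02 [ 0.6444 -0.24    0.0108] [ 0.009  1.563 -0.017] [-0.4 -0.6 -0.7] 0.0568 [-0.41  0.66  1.1  -0.    1.38 -1.96]
```

Request:
move_arm:
  rows:
    - {"x":0,"y":0,"z":0,"ax":0,"ay":0,"az":0,"jaw":1}
    - {"x":0,"y":0,"z":0,"ax":0,"ay":0,"az":0,"jaw":1}
    - {"x":0,"y":0,"z":0,"ax":0,"ay":0,"az":0,"jaw":1}
    - {"x":0,"y":0,"z":0,"ax":0,"ay":0,"az":0,"jaw":1}

```text
time_s: 16.35
tool_pos: [0.6442, -0.2399, 0.0104]
orientation: [0.009, 1.564, -0.016]
wrist_force: [-0.4, 0.4, -1.1]
finger_gap: 0.0854
```

```bash
python3 -c "
from plan import *
st();plan([.6415,-.2385,.003],down())
p,d=bot.snapshot('side');b=(355,435,270,350)
q=cv2.resize(p[b[2]:b[3],b[0]:b[1]],(560,560),interpolation=cv2.INTER_CUBIC)[:,:,::-1]
cv2.imwrite('pics/s18.png',np.clip(q*1.7,0,255).astype(np.uint8))
"
```

```text
16.35 [ 0.6442 -0.2399  0.0104] [ 0.009  1.564 -0.016] [-0.4  0.4 -1.1] 0.0854 [-0.41  0.66  1.1  -0.    1.38 -1.96]
1 rows
[{"x": 7.4, "y": 1.4, "z": -2.8, "ax": -0.0, "ay": 0.007, "az": 0.005}]
```

View pics/s18.png

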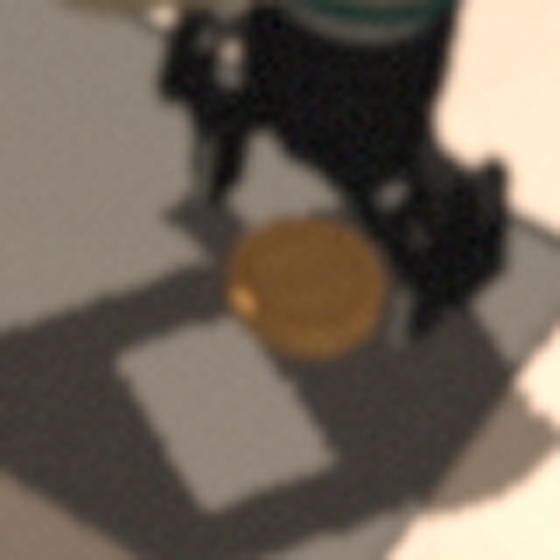

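Request:
move_arm:
  rows:
    - {"x":7,"y":1.2,"z":-2.5,"ax":0,"ay":0.006,"az":0.004,"jaw":1}
    - {"x":1,"y":0,"z":0,"ax":0,"ay":0,"az":0,"jaw":1}
    - {"x":0,"y":0,"z":0,"ax":0,"ay":0,"az":0,"jaw":1}

```text
time_s: 16.65
tool_pos: [0.6416, -0.2386, 0.0016]
orientation: [0.013, 1.57, -0.013]
wrist_force: [0.4, 0.7, 0.4]
finger_gap: 0.0853
```

```bash
python3 -c "
from plan import *
st();plan([.6415,-.2385,.004],down())"
```

```text
16.65 [ 0.6416 -0.2386  0.0016] [ 0.013  1.57  -0.013] [0.4 0.7 0.4] 0.0853 [-0.41  0.67  1.1   0.    1.37 -1.96]
1 rows
[{"x": -2.4, "y": 0.1, "z": -0.1, "ax": -0.0, "ay": 0.001, "az": 0.0}]
```

Request:
move_arm:
  rows:
    - {"x":0,"y":0,"z":0,"ax":0,"ay":0,"az":0,"jaw":0.5}
    - {"x":0,"y":0,"z":0,"ax":0,"ay":0,"az":0,"jaw":0.5}
    - {"x":0,"y":0,"z":0,"ax":0,"ay":0,"az":0,"jaw":0.5}
    - {"x":0,"y":0,"z":0,"ax":0,"ay":0,"az":0,"jaw":0.5}
    - {"x":0,"y":0,"z":0,"ax":0,"ay":0,"az":0,"jaw":0.5}
    - {"x":0,"y":0,"z":0,"ax":0,"ay":0,"az":0,"jaw":0.5}
    - {"x":0,"y":0,"z":0,"ax":0,"ay":0,"az":0,"jaw":0.5}
  force: 30

```text
time_s: 17.23
tool_pos: [0.6416, -0.2386, 0.0017]
orientation: [0.013, 1.57, -0.013]
wrist_force: [0.2, -0.3, -0.4]
finger_gap: 0.0584
```

```bash
python3 -c "
from plan import *
st()"
```

```text
17.23 [ 0.6416 -0.2386  0.0017] [ 0.013  1.57  -0.013] [ 0.2 -0.3 -0.4] 0.0584 [-0.41  0.67  1.1   0.    1.37 -1.96]
```

Request:
move_arm:
  rows:
    - {"x":-15,"y":0,"z":0,"ax":0,"ay":0,"az":0,"jaw":0.5}
    - {"x":-30,"y":0,"z":0,"ax":0,"ay":0,"az":0,"jaw":0.5}
    - {"x":-38,"y":0,"z":0,"ax":0,"ay":0,"az":0,"jaw":0.5}
    - {"x":-38,"y":10,"z":-8,"ax":0,"ay":0,"az":0,"jaw":0.5}
    - {"x":-34,"y":14,"z":-18,"ax":0,"ay":0,"az":0,"jaw":0.5}
    - {"x":-34,"y":14,"z":-18,"ax":0,"ay":0,"az":0,"jaw":0.5}
    - {"x":-34,"y":14,"z":-18,"ax":0,"ay":0,"az":0,"jaw":0.5}
    - {"x":-34,"y":14,"z":-18,"ax":0,"ay":0,"az":0,"jaw":0.5}
    - {"x":-30,"y":14,"z":-18,"ax":0,"ay":0,"az":0,"jaw":0.5}
    - {"x":-20,"y":20,"z":-18,"ax":0,"ay":0,"az":0,"jaw":0.5}

```text
time_s: 18.07
tool_pos: [0.5231, -0.1366, 0.3194]
orientation: [0.018, 1.578, -0.013]
wrist_force: [0.8, -0.0, 0.5]
finger_gap: 0.0583
```

```bash
python3 - <<'E'
from plan import *
st()
o=np.array([.492,.179,.185]);C=Rc(-.016)
plan(o+C@[-.003,-.02,.105],intube())
E
```

```text
18.07 [ 0.5231 -0.1366  0.3194] [ 0.018  1.578 -0.013] [ 0.8 -0.   0.5] 0.0583 [-0.32  0.1   1.18  0.    1.87 -1.87]
9 rows
[{"x": 6.0, "y": 33.0, "z": -11.0, "ax": -0.001, "ay": -0.069, "az": -0.0}, {"x": 5.0, "y": 32.0, "z": -11.0, "ax": -0.001, "ay": -0.069, "az": -0.0}, {"x": 4.0, "y": 33.0, "z": -12.0, "ax": -0.001, "ay": -0.069, "az": -0.0}, {"x": 3.0, "y": 33.0, "z": -12.0, "ax": -0.001, "ay": -0.069, "az": -0.0}, {"x": 3.0, "y": 33.0, "z": -12.0, "ax": -0.001, "ay": -0.069, "az": -0.0}, {"x": 1.0, "y": 32.0, "z": -12.0, "ax": -0.001, "ay": -0.069, "az": -0.0}, {"x": 1.0, "y": 33.0, "z": -13.0, "ax": -0.001, "ay": -0.069, "az": -0.0}, {"x": 0.0, "y": 33.0, "z": -12.0, "ax": -0.001, "ay": -0.069, "az": -0.0}, {"x": -0.6, "y": 32.9, "z": -12.1, "ax": -0.001, "ay": -0.069, "az": -0.0}]
```

Request:
move_arm:
  rows:
    - {"x":0,"y":33,"z":-11,"ax":0,"ay":-0.069,"az":0,"jaw":0.5}
    - {"x":0,"y":32,"z":-11,"ax":0,"ay":-0.069,"az":0,"jaw":0.5}
    - {"x":0,"y":33,"z":-12,"ax":0,"ay":-0.069,"az":0,"jaw":0.5}
    - {"x":0,"y":33,"z":-12,"ax":0,"ay":-0.069,"az":0,"jaw":0.5}
    - {"x":0,"y":33,"z":-12,"ax":0,"ay":-0.069,"az":0,"jaw":0.5}
    - {"x":0,"y":32,"z":-12,"ax":0,"ay":-0.069,"az":0,"jaw":0.5}
    - {"x":0,"y":33,"z":-12,"ax":0,"ay":-0.069,"az":0,"jaw":0.5}
    - {"x":0,"y":33,"z":-12,"ax":0,"ay":-0.069,"az":0,"jaw":0.5}
    - {"x":0,"y":32,"z":-12,"ax":0,"ay":-0.066,"az":0,"jaw":0.5}
    - {"x":0,"y":0,"z":0,"ax":0,"ay":0,"az":0,"jaw":0.5}

```text
time_s: 18.9
tool_pos: [0.4194, 0.1739, 0.3124]
orientation: [0.021, 0.892, -0.008]
wrist_force: [0.8, -0.1, -0.6]
finger_gap: 0.0585
```

```bash
python3 w.py
```

```text
18.9 tcp in collar [ 13.7  -6.3 145.9] rot needed [-0.009  0.068 -0.012] F collar [ 0.3 -0.1 -0.9] gap 0.0585
```

Request:
move_arm:
  rows:
    - {"x":10,"y":5,"z":-13,"ax":-0.009,"ay":0.068,"az":-0.012,"jaw":0.5}
    - {"x":25,"y":0,"z":0,"ax":0,"ay":0,"az":0,"jaw":0.5}
    - {"x":25,"y":0,"z":0,"ax":0,"ay":0,"az":0,"jaw":0.5}
    - {"x":0,"y":0,"z":0,"ax":0,"ay":0,"az":0,"jaw":0.5}
    - {"x":0,"y":0,"z":0,"ax":0,"ay":0,"az":0,"jaw":0.5}

```text
time_s: 19.32
tool_pos: [0.4413, 0.1836, 0.2615]
orientation: [0.006, 0.955, -0.001]
wrist_force: [-1.2, -0.1, 0.7]
finger_gap: 0.0584
```

```bash
python3 w.py
```

```text
19.32 tcp in collar [ 2.3  3.8 91.7] rot needed [ 0.008  0.005 -0.011] F collar [-0.6 -0.1  1.3] gap 0.0584
```

Request:
move_arm:
  rows:
    - {"x":12,"y":-3.5,"z":-2.3,"ax":0.007,"ay":0.005,"az":-0.01,"jaw":0.5}
    - {"x":12,"y":0,"z":0,"ax":0,"ay":0,"az":0,"jaw":0.5}
    - {"x":4,"y":0,"z":0,"ax":0,"ay":0,"az":0,"jaw":0.5}
    - {"x":0,"y":0,"z":0,"ax":0,"ay":0,"az":0,"jaw":0.5}

```text
time_s: 19.65
tool_pos: [0.4568, 0.1781, 0.2412]
orientation: [0.012, 0.955, -0.017]
wrist_force: [-0.6, 0.5, -0.6]
finger_gap: 0.0585
```

```bash
python3 w.py; python3 see.py 20 x; sed -i 's/(.003,-.009)/(-.0023,-.0143)/' lidfit.py; python3 - <<'E'
from lidfit import *
o=np.array([.492,.179,.185]);C=Rc(-.016)
p=cur();lidfit(20,p,(200,280,235,315))
E
```

```text
19.65 tcp in collar [ 3.4 -1.4 66.2] rot needed [-0.005  0.005  0.   ] F collar [-0.9  0.5 -0.2] gap 0.0585
19.65 [0.4568 0.1781 0.2412] [ 0.012  0.955 -0.017] [-0.6  0.5 -0.6] 0.0585 [ 0.44 -0.47  1.93 -0.29  1.13 -1.06]
tcp in collar [ 3.4 -1.4 66.2] rot [-0.005  0.005  0.   ]
top lid offset from tcp, tool y,z mm [-5.86  9.35 -3.38] rms px 1.201343005384842 45
[[238.7, 267.9, 0.1], [251.2, 271.4, -1.8], [251.9, 273.3, -1.0], [251.6, 277.4, 1.8], [244.3, 298.6, 3.0], [236.6, 302.9, -0.1], [233.2, 302.8, -0.4], [226.8, 299.7, 0.1], [222.9, 296.8, -0.1], [219.9, 292.9, -0.2], [219.4, 291.6, -0.1], [219.1, 287.2, 0.6], [225.1, 271.3, -0.1], [227.3, 270.2, 0.1], [232.7, 268.2, 0.1]]
```

View pics/see20.png

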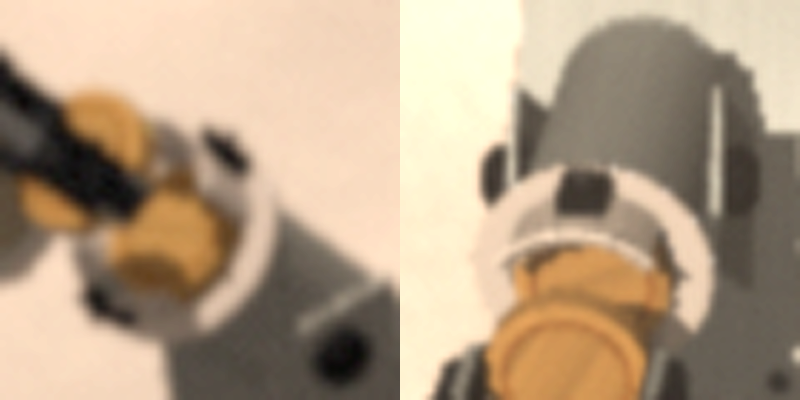

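```bash
python3 - <<'E'
from plan import *
p0,M=cur();t=np.linspace(0,2*np.pi,120);ims=[]
for n,b in(("side",(215,275,170,230)),("top",(205,265,255,315))):
    p=np.load(f"{n}20.npz")["p"];s=400/60
    q=np.clip(cv2.resize(p[b[2]:b[3],b[0]:b[1]],(400,400),interpolation=cv2.INTER_CUBIC)[:,:,::-1]*1.7,0,255).astype(np.uint8)
    for x in(-.0143,-.0023):
        P=np.c_[0*t+x,.03*np.cos(t),.03*np.sin(t)]@M.T+p0
        cv2.polylines(q,[((proj(n,P)-[b[0],b[2]]+.5)*s).astype(np.int32)],True,(0,255,0),1)
    ims.append(q)
cv2.imwrite("pics/ov20.png",np.hstack(ims))
E
```

```text
(no output)
```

View pics/ov20.png

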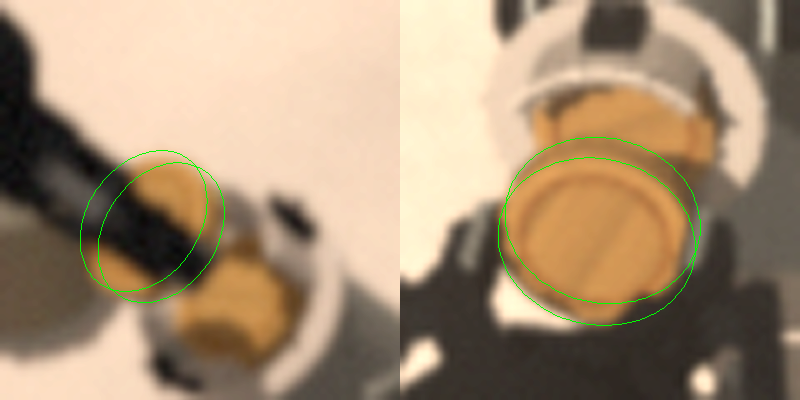

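Request:
move_arm:
  rows:
    - {"x":0,"y":1.3,"z":-3.4,"ax":-0.005,"ay":0.005,"az":0,"jaw":0.5}
    - {"x":0,"y":0,"z":0,"ax":0,"ay":0,"az":0,"jaw":0.5}
    - {"x":10,"y":0,"z":0,"ax":0,"ay":0,"az":0,"jaw":0.5}
    - {"x":5,"y":0,"z":0,"ax":0,"ay":0,"az":0,"jaw":0.5}

```text
time_s: 20.08
tool_pos: [0.4629, 0.1804, 0.2305]
orientation: [0.009, 0.954, -0.012]
wrist_force: [-0.1, -1.4, -0.4]
finger_gap: 0.0584
```

```bash
python3 w.py
```

```text
20.08 tcp in collar [ 2.2  0.9 54. ] rot needed [-0.     0.005 -0.003] F collar [-0.3 -1.4 -0.3] gap 0.0584
```

Request:
move_arm:
  rows:
    - {"x":6,"y":-0.8,"z":-2.2,"ax":0,"ay":0.005,"az":-0.003,"jaw":0.5}
    - {"x":5,"y":0,"z":0,"ax":0,"ay":0,"az":0,"jaw":0.5}

```text
time_s: 20.25
tool_pos: [0.4679, 0.1795, 0.219]
orientation: [0.008, 0.96, -0.015]
wrist_force: [0.2, 0.3, -0.4]
finger_gap: 0.0585
```

```bash
python3 w.py
```

```text
20.25 tcp in collar [-0.2  0.1 41.7] rot needed [ 0. -0.  0.] F collar [-0.1  0.3 -0.5] gap 0.0585
```

Request:
move_arm:
  rows:
    - {"x":6,"y":0,"z":0,"ax":0,"ay":0,"az":0,"jaw":0.5}
    - {"x":4,"y":0,"z":0,"ax":0,"ay":0,"az":0,"jaw":0.5}

```text
time_s: 20.42
tool_pos: [0.4742, 0.1792, 0.2089]
orientation: [0.007, 0.961, -0.015]
wrist_force: [0.1, -1.0, 0.1]
finger_gap: 0.0585
```

```bash
python3 w.py
```

```text
20.42 tcp in collar [-0.9 -0.1 29.9] rot needed [ 0.    -0.002  0.001] F collar [ 0.2 -1.  -0. ] gap 0.0585
```

Request:
move_arm:
  rows:
    - {"x":5,"y":0,"z":0.8,"ax":0,"ay":-0.002,"az":0,"jaw":0.5}
    - {"x":3,"y":0,"z":0,"ax":0,"ay":0,"az":0,"jaw":0.5}

```text
time_s: 20.58
tool_pos: [0.4799, 0.1789, 0.2013]
orientation: [0.007, 0.961, -0.016]
wrist_force: [-0.1, -0.4, -0.5]
finger_gap: 0.0587
```

```bash
python3 w.py; python3 see.py 21 x
```

```text
20.58 tcp in collar [-0.5 -0.3 20.3] rot needed [ 0.    -0.001  0.001] F collar [-0.4 -0.4 -0.4] gap 0.0587
20.58 [0.4799 0.1789 0.2013] [ 0.007  0.961 -0.016] [-0.1 -0.4 -0.5] 0.0587 [ 0.42 -0.38  1.95 -0.29  1.03 -1.06]
tcp in collar [-0.5 -0.3 20.3] rot [ 0.    -0.001  0.001]
```

View pics/see21.png

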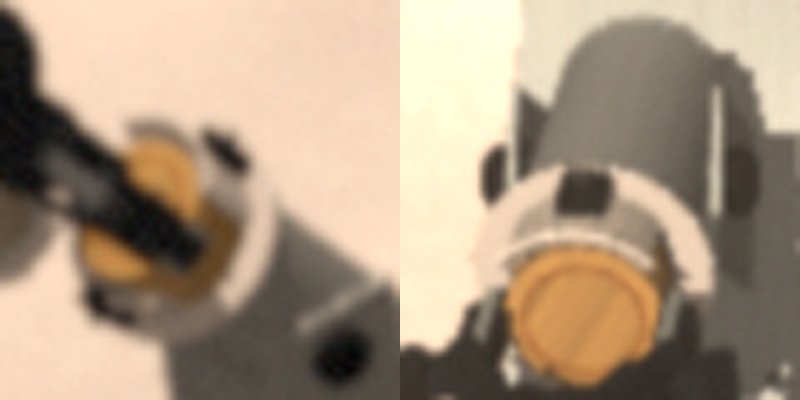

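Request:
move_arm:
  rows:
    - {"x":4,"y":0.2,"z":0.5,"ax":0,"ay":0,"az":0,"jaw":0.5}
    - {"x":2,"y":0,"z":0,"ax":0,"ay":0,"az":0,"jaw":0.5}

```text
time_s: 20.85
tool_pos: [0.4838, 0.1793, 0.1969]
orientation: [0.007, 0.961, -0.015]
wrist_force: [0.3, -0.0, -0.4]
finger_gap: 0.0585
```

```bash
python3 w.py
```

```text
20.85 tcp in collar [ 0.1  0.2 14.5] rot needed [ 0.    -0.001  0.001] F collar [-0.  -0.  -0.5] gap 0.0585
```

Request:
move_arm:
  rows:
    - {"x":2,"y":0,"z":0,"ax":0,"ay":0,"az":0,"jaw":0.5}
    - {"x":0.5,"y":0,"z":0,"ax":0,"ay":0,"az":0,"jaw":0.5}

```text
time_s: 21.02
tool_pos: [0.4854, 0.1794, 0.1947]
orientation: [0.007, 0.96, -0.015]
wrist_force: [-0.2, 0.7, -1.1]
finger_gap: 0.0586
```

```bash
python3 w.py
```

```text
21.02 tcp in collar [ 0.2  0.3 11.7] rot needed [ 0.    -0.001  0.001] F collar [-0.8  0.7 -0.8] gap 0.0586
```

Request:
move_arm:
  rows:
    - {"x":2,"y":-0.2,"z":0,"ax":0,"ay":0,"az":0,"jaw":0.5}
    - {"x":0,"y":0,"z":0,"ax":0,"ay":0,"az":0,"jaw":0.5}

```text
time_s: 21.18
tool_pos: [0.4862, 0.1792, 0.1925]
orientation: [0.007, 0.962, -0.015]
wrist_force: [-1.8, 0.0, -0.7]
finger_gap: 0.0583
```

```bash
python3 w.py
```

```text
21.18 tcp in collar [-0.4  0.1  9.4] rot needed [ 0.    -0.002  0.001] F collar [-1.9  0.   0.4] gap 0.0583
```

Request:
move_arm:
  rows:
    - {"x":0,"y":0,"z":0,"ax":0,"ay":0,"az":0,"jaw":0.9}
    - {"x":0,"y":0,"z":0,"ax":0,"ay":0,"az":0,"jaw":0.9}
    - {"x":0,"y":0,"z":0,"ax":0,"ay":0,"az":0,"jaw":0.9}
    - {"x":0,"y":0,"z":0,"ax":0,"ay":0,"az":0,"jaw":0.9}
    - {"x":0,"y":0,"z":0,"ax":0,"ay":0,"az":0,"jaw":0.9}

```text
time_s: 21.6
tool_pos: [0.487, 0.1791, 0.1937]
orientation: [0.007, 0.959, -0.015]
wrist_force: [0.0, 0.9, -0.0]
finger_gap: 0.0766
```

```bash
python3 w.py
```

```text
21.6 tcp in collar [ 1.   0.1 10. ] rot needed [0.    0.001 0.   ] F collar [ 0.   0.9 -0. ] gap 0.0766
```

Request:
move_arm:
  rows:
    - {"x":-10,"y":0,"z":0,"ax":0,"ay":0,"az":0,"jaw":0.9}
    - {"x":-12,"y":0,"z":0,"ax":0,"ay":0,"az":0,"jaw":0.9}
    - {"x":-14,"y":0,"z":0,"ax":0,"ay":0,"az":0,"jaw":0.9}
    - {"x":-10,"y":0,"z":0,"ax":0,"ay":0,"az":0,"jaw":0.5}
    - {"x":0,"y":0,"z":0,"ax":0,"ay":0,"az":0,"jaw":0}
    - {"x":0,"y":0,"z":0,"ax":0,"ay":0,"az":0,"jaw":0}
    - {"x":0,"y":0,"z":0,"ax":0,"ay":0,"az":0,"jaw":0}
    - {"x":0,"y":0,"z":0,"ax":0,"ay":0,"az":0,"jaw":0}
    - {"x":0,"y":0,"z":0,"ax":0,"ay":0,"az":0,"jaw":0}
    - {"x":0,"y":0,"z":0,"ax":0,"ay":0,"az":0,"jaw":0}

```text
time_s: 22.43
tool_pos: [0.4584, 0.1793, 0.2348]
orientation: [0.008, 0.958, -0.015]
wrist_force: [0.9, -0.2, 0.2]
finger_gap: 0.0002
```

```bash
python3 w.py; python3 see.py 22 x; python3 hchk.py 22
```

```text
22.43 tcp in collar [ 1.1 -0.3 60. ] rot needed [-0.     0.002  0.   ] F collar [ 0.8 -0.2 -0.3] gap 0.0002
22.43 [0.4584 0.1793 0.2348] [ 0.008  0.958 -0.015] [ 0.9 -0.2  0.2] 0.0002 [ 0.44 -0.46  1.94 -0.29  1.12 -1.06]
tcp in collar [ 1.1 -0.3 60. ] rot [-0.     0.002  0.   ]
side 22 lid 183 med h 24.9 mean xy [ 0.2 -0.6] tilt [0.03 0.  ]
side 22 flange 44 med h -1.5 mean xy [  3.3 -36.5] tilt [-0.02 -0.14]
top 22 lid 304 med h 25.2 mean xy [ 2.1 -0.8] tilt [0.04 0.  ]
top 22 flange 133 med h -0.1 mean xy [ 3.  -3.7] tilt [-0.    0.01]
```

View pics/see22.png

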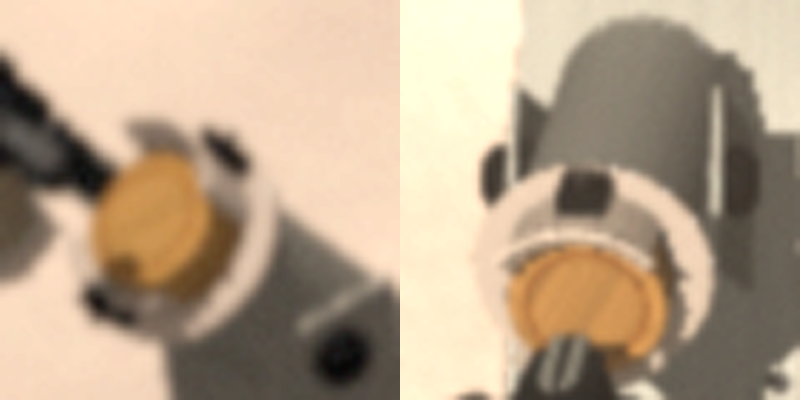

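The second lid sits level on the noses, with its top at about 25 mm. Next I press it down.

Request:
move_arm:
  rows:
    - {"x":10,"y":0.2,"z":-0.8,"ax":0,"ay":0,"az":0,"jaw":0}
    - {"x":11,"y":0,"z":0,"ax":0,"ay":0,"az":0,"jaw":0}
    - {"x":8,"y":0,"z":0,"ax":0,"ay":0,"az":0,"jaw":0}
    - {"x":2,"y":0,"z":0,"ax":0,"ay":0,"az":0,"jaw":0}

```text
time_s: 22.87
tool_pos: [0.477, 0.1792, 0.2065]
orientation: [0.008, 0.958, -0.015]
wrist_force: [-0.4, 0.3, -0.4]
finger_gap: -0.0005
```

```bash
python3 w.py
```

```text
22.87 tcp in collar [ 0.   0.  26.2] rot needed [-0.     0.002  0.   ] F collar [-0.6  0.3 -0.1] gap -0.0005
```

Request:
move_arm:
  rows:
    - {"x":4,"y":0,"z":0,"ax":0,"ay":0,"az":0,"jaw":0}
    - {"x":4,"y":0,"z":0,"ax":0,"ay":0,"az":0,"jaw":0}

```text
time_s: 23.03
tool_pos: [0.482, 0.1792, 0.1997]
orientation: [0.008, 0.959, -0.015]
wrist_force: [-7.4, -0.2, 5.6]
finger_gap: -0.0002
```

```bash
python3 w.py
```

```text
23.03 tcp in collar [ 0.2  0.  17.8] rot needed [-0.001  0.001  0.   ] F collar [-2.9 -0.4  8.8] gap -0.0002
```

Request:
move_arm:
  rows:
    - {"x":4,"y":0,"z":0,"ax":0,"ay":0,"az":0,"jaw":0}
    - {"x":4,"y":0,"z":0,"ax":0,"ay":0,"az":0,"jaw":0}

```text
time_s: 23.2
tool_pos: [0.4865, 0.1791, 0.1933]
orientation: [0.009, 0.96, -0.016]
wrist_force: [-5.6, -2.1, 4.6]
finger_gap: -0.0002
```

```bash
python3 w.py
```

```text
23.2 tcp in collar [ 0.3  0.1 10. ] rot needed [-0.001  0.     0.   ] F collar [-1.9 -2.2  7. ] gap -0.0002
```

Request:
move_arm:
  rows:
    - {"x":3,"y":0,"z":0,"ax":0,"ay":0,"az":0,"jaw":0}
    - {"x":2,"y":0,"z":0,"ax":0,"ay":0,"az":0,"jaw":0}

```text
time_s: 23.37
tool_pos: [0.4893, 0.1791, 0.1894]
orientation: [0.009, 0.96, -0.016]
wrist_force: [-6.2, -1.1, 4.8]
finger_gap: 0.0002
```

```bash
python3 w.py
```

```text
23.37 tcp in collar [0.3 0.1 5.1] rot needed [-0.001 -0.001  0.001] F collar [-2.4 -1.2  7.5] gap 0.0002
```

Request:
move_arm:
  rows:
    - {"x":2,"y":0,"z":0,"ax":0,"ay":0,"az":0,"jaw":0}
    - {"x":0.5,"y":0,"z":0,"ax":0,"ay":0,"az":0,"jaw":0}

```text
time_s: 23.53
tool_pos: [0.4906, 0.1791, 0.1875]
orientation: [0.009, 0.961, -0.016]
wrist_force: [-6.0, -1.6, 4.3]
finger_gap: -0.0002
```

```bash
python3 w.py
```

```text
23.53 tcp in collar [0.3 0.  2.9] rot needed [-0.002 -0.001  0.001] F collar [-2.4 -1.7  7. ] gap -0.0002
```

Request:
move_arm:
  rows:
    - {"x":-3,"y":0,"z":0,"ax":0,"ay":0,"az":0,"jaw":0}
    - {"x":-3,"y":0,"z":0,"ax":0,"ay":0,"az":0,"jaw":0}

```text
time_s: 23.7
tool_pos: [0.487, 0.1791, 0.1927]
orientation: [0.009, 0.962, -0.017]
wrist_force: [-3.7, -0.8, 0.1]
finger_gap: -0.0003
```

```bash
python3 w.py
```

```text
23.7 tcp in collar [0.3 0.  9.2] rot needed [-0.002 -0.002  0.001] F collar [-3.  -0.8  2.1] gap -0.0003
```

Request:
move_arm:
  rows:
    - {"x":-5,"y":0,"z":0,"ax":0,"ay":0,"az":0,"jaw":0}
    - {"x":-15,"y":0,"z":0,"ax":0,"ay":0,"az":0,"jaw":0}
    - {"x":-25,"y":0,"z":0,"ax":0,"ay":0,"az":0,"jaw":0}
    - {"x":-30,"y":0,"z":0,"ax":0,"ay":0,"az":0,"jaw":0}
    - {"x":-30,"y":0,"z":-10,"ax":0,"ay":0,"az":0,"jaw":0}
    - {"x":-30,"y":0,"z":-10,"ax":0,"ay":0,"az":0,"jaw":0}
    - {"x":0,"y":0,"z":0,"ax":0,"ay":0,"az":0,"jaw":0}
    - {"x":0,"y":0,"z":0,"ax":0,"ay":0,"az":0,"jaw":0}

```text
time_s: 24.37
tool_pos: [0.3887, 0.1801, 0.2969]
orientation: [0.011, 0.963, -0.017]
wrist_force: [-0.4, 0.3, -1.3]
finger_gap: 0.0002
```

```bash
python3 w.py; python3 see.py 23 x; python3 hchk.py 23; python3 -c "
import numpy as np,cv2
cv2.imwrite('pics/t23.png',np.load('top23.npz')['p'][:,:,::-1])"
```

```text
24.37 tcp in collar [-20.4  -0.6 150.9] rot needed [-0.004 -0.003  0.001] F collar [-1.1  0.3 -0.8] gap 0.0002
24.37 [0.3887 0.1801 0.2969] [ 0.011  0.963 -0.017] [-0.4  0.3 -1.3] 0.0002 [ 0.55 -0.66  1.94 -0.32  1.34 -1.01]
tcp in collar [-20.4  -0.6 150.9] rot [-0.004 -0.003  0.001]
side 23 lid 167 med h 9.6 mean xy [-1.1 -0.3] tilt [ 0.   -0.01]
side 23 flange 68 med h -0.2 mean xy [  0.7 -15.4] tilt [-0.03  0.  ]
top 23 lid 276 med h 10.2 mean xy [-3.5  0.6] tilt [ 0.01 -0.  ]
top 23 flange 139 med h -0.0 mean xy [ 0.6 -1.3] tilt [ 0.01 -0.  ]
```

View pics/see23.png

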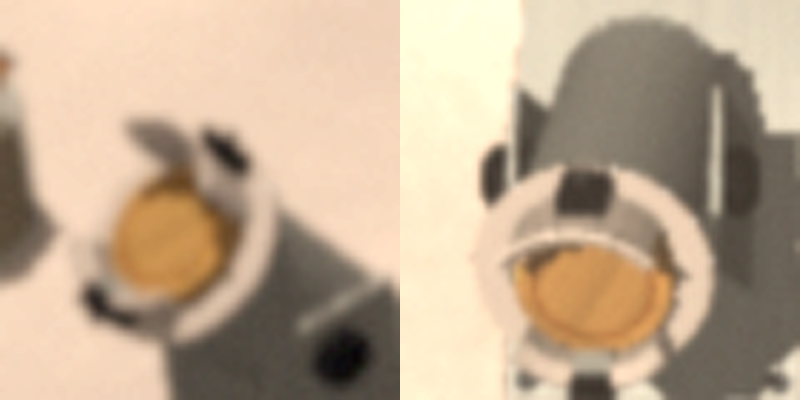

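View pics/t23.png

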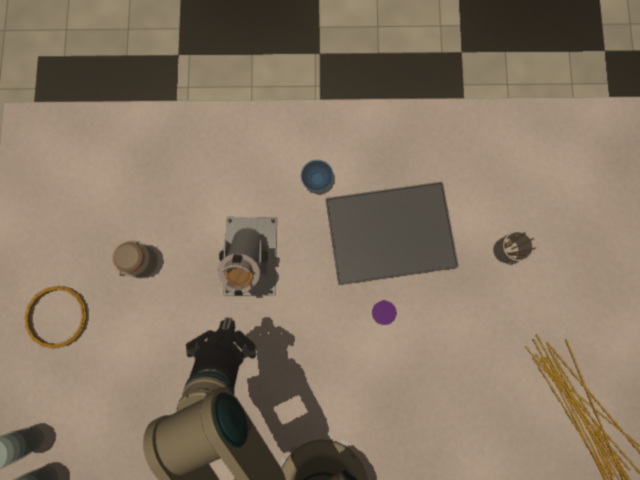

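```bash
python3 -c "
from rig import bot
print(bot.hand_in())"
```

```text
the job is handed in; nothing more can be done
None
```

Both bamboo lids are in the dispenser tube, top side up, and I handed the job in at about 24.5 s of the 69 s allowed. I set each lid on the catch noses, let go, and pressed it down with the shut fingers to about 3 mm above the flange.

- **Upper lid:** the depth images from both cameras put its top about 10 mm above the flange, against 9 mm expected under the catches. Its tilt is about 0.01, and it stayed down after the fingers withdrew.
- **First lid:** it read the same height when it was pressed in. The second lid now covers it, so I could not check it again.
- **Follower depth:** I did not measure it directly. I take it from two lids sitting under the catches.
- **Forces:** the pressing force peaked at about 9 N.
- **Other objects:** in the last top view the jar, cup, bowl and purple look-alike are where they started. The tray is empty and the arm is clear, about 150 mm out from the mouth.

Some readings disagreed or needed mending:

- **Camera bias:** the two cameras differed by about 3–5 mm in world position, so I corrected for this by checking them against the held lid.
- **Catch force:** on the first press I read no force at 18 mm, where the catches should already have been resisting, but the lid still latched.
- **First grasp of the second lid:** this was too high, so I opened the gripper and took it again lower.

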